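# Load the label dispenser: core adapter, label roll, hold-down arm

## Task

Load the label dispenser on the desk. Thread the flanged core adapter (flange down) onto its sloping spindle until it sits fully home, then thread the label roll over the adapter until it is fully home on the flange, lowering each all the way down rather than letting it drop. Then swing the hold-down arm over and ease it down so that it rests on the roll, never letting it fall or slam, let go of everything, and leave the rest of the desk as it is.

Things in the scene. Friction and masses are not known exactly. Their poses are not given: they have to be found in the camera images.
- dispenser: Label dispenser: white wedge-shaped housing with a grey deck plate, 180 deep (x) x 220 wide (y) x 118 mm high at the back, fixed. Origin: centre of its underside. Front (low) edge on its -x side, 28 mm high; the deck rises at 30 degrees towards +x. A black guide roller (37 mm high) and an upright steel peel plate (34 mm) stand on the deck's upper +y side.
- spindle: Steel spindle, 14 mm diameter, 56 mm long, nose tapered over its last 8 mm, square to the sloping deck, fixed. Origin: on its axis at its foot, on the steel seat plate (68 mm across) where the adapter's flange rests; 74 mm above the desk. z: along the spindle to its tip, 30 degrees from vertical, leaning to the dispenser's front; x: up the slope; y: level, as the dispenser's y.
- roll_seat (a point): Point on the spindle's axis 4 mm above its foot: where the centre of the roll's underside lies when the roll is fully home on the adapter's flange.
- adapter: Core adapter: grey plastic flanged bush, loose, standing flange down on the desk. Flange 50 mm across, 4 mm thick; above it a sleeve of 26 mm outside diameter (23 mm over its last 3.5 mm), top at 30 mm; bore 17 mm right through. About 30 g. Origin: centre of its underside (of the flange); z: along its axis, away from the flange. Grip it by the sleeve.
- label_roll: Roll of white labels on a brown cardboard core, loose, lying flat on the desk: 56 mm outside diameter, 30 mm high, hole 30 mm, about 90 g. Origin: centre of its underside; z: along its axis. (The much larger packing tape roll at the back of the desk is not part of the job.)
- keeper (a joint): Hold-down arm angle, rad: steel bar with an eye and ball knob, hinged 78 mm to the -y side of the spindle, about the spindle frame's x. Stands open at 1.75 to 2.05, held by hinge friction (0.022 N m). 0: parallel to the deck, pointing to +y, eye round the spindle, underside 34 mm above the seat plate: flat on a roll that is home. Stop without roll: -0.12. 130 g; falls shut if let go below 1.3.
- keeper_hinge (a point): Point on the arm's hinge axis, at (0, -78, 40) mm in the spindle frame.
- keeper_knob (a point): Centre of the arm's black ball knob, 22 mm in diameter, 130 mm from the hinge along the arm and 3 mm under it. At joint value q: (0, -78 + 130 cos q + 3 sin q, 40 + 130 sin q - 3 cos q) mm in the spindle frame. Pinched along the hinge axis it can turn between the fingers as the arm swings.
- vial_a: Bystander: dropper vial, 22 mm across, 63 mm high, standing. Origin: centre of its underside.
- vial_b: Bystander: second dropper vial, the same size, standing.
- marker: Bystander: felt marker lying on the desk, 132 mm long, 17 mm thick. Origin: under its middle.
- usb_stick: Bystander: memory stick, 52 x 18 x 8 mm, lying on the desk.
- loupe: Bystander: black loupe, 39 mm across, 26 mm high, standing. A solid ring-like thing, not part of the job.
- stamp: Bystander: wooden hand stamp, 24 x 52 mm, 62 mm high, standing.
- label_pad: Bystander: pad of paper labels, 74 x 105 x 11 mm, lying on the desk.
Not all that is in view belongs to the job. What is shaped like the adapter but turquoise is not meant. Leave any blue look-alike of the label_roll alone.

How it is judged:
By the outcome, as a careful person would: the job done as asked, in the order asked, and still so for the second after the job is handed in, with the robot touching nothing.
It also fails if it takes over 69 s, if anything falls off the work surface, if the arm or the gripper's body presses on something with over 40 N, if the wrist force passes 120 N, or if a joint passes its speed limit or range.

## Robot

A 6-joint arm with a two-finger parallel gripper is mounted at the origin on a cart in front of the work surface, level with it; the furniture and walls round the work are solid. World frame = base frame: x ahead of the robot, y to its left, z up, the work surface at z = 0. Lengths are in m, angles in rad, forces in N, time in s.
With the tool pointing down it reaches from about 0.375 to 0.9 m from the base axis. Payload 3.1 kg.
Tool frame: the origin (TCP) lies between the finger pads; the fingertips stand 22 mm ahead of it and the grasp point (between the pads) lies 3 mm ahead of it; z points along the fingers, y is the direction in which the jaws open and shut (so a half turn about z gives the same grasp; the last joint's range is limited). The gripper opens to 85 mm and grips with 20 to 120 N. Pads are 22 mm wide; open, the fingers measure 114 mm over their backs; the gripper's body (76 mm by 85 mm) begins 54 mm behind the grasp point. The pads swing forward as they close: fully open they stand 13 mm farther back than shut.
Start: joints at [0.97, 0.527, 1.433, -0, 1.181, -0.178], TCP at [0.256, 0.57, 0.253] pointing down, gripper open.
Joint ranges: [-3.08, 3.08], [-0.75, 2.2], [0.22, 2.44], [-1.43, 4.57], [0, 2.65], [-2.85, 2.85]. Speed limits (rad/s): [2.79, 2.79, 3.14, 3.14, 3.14, 3.14].

## Interface

Orientations are given as a unit quaternion [x, y, z, w].
In Python, from station import status, snapshot, manip gives the robot as it stands.
- The arm moves only by the tool move_arm, never from a script. Its argument "plan" is a list that holds one entry, the list of rows, each a list of 7 numbers: the turn, a rotation vector about the tool's x, y, z scaled (see below), then the shift along the tool's x, y, z scaled (see below), then the closure, from 0 (fully open) to 1 (shut). A call has exactly 8 rows; each row is the pose to reach, as a shift and turn from the pose commanded when the call began, along the tool's axes at that moment; what a row does not reach only later rows make up. The controller multiplies each number of a shift by 100 mm and each number of a turn by pi/4 rad. A row lasts 1/8 s, in which the tool goes at most 62.5 mm and 10.7 degrees, less where a joint would pass 70% of its speed; a pose out of reach is approached as far as the arm can. A call with a number of a shift or a turn outside -1 to 1 is refused whole. A call with a gripper value outside its range is refused whole. The fingers move at their own pace and stop on an object; "force" is the grip in N (left out, the last holds). Time passes only in rows, so rows that repeat a pose let the fingers close, or fill a call up. It gives the time, the measured TCP pose, the force and the opening at its end, in the units of the state.
- status.sense(): the state, without advancing time (a new reading comes with each control period).
- snapshot(name): name is "scene" or "top" or "wrist"; returns a dict with "img" (384x512x3 uint8, red, green, blue), "depth" (384x512 float32, m along the optical axis (not along the pixel's ray), 0 where there is no reading), "mtx" (3x3 intrinsics, pixels), "T" (4x4, takes a point from camera to world coordinates). Camera axes: x right, y up, looking along -z (the intrinsics and any distortion apply to the point x, -y, -z); pixel columns grow to the right and rows downward; lengths in m; the calibration is good to about 2 mm. A picture is of the moment at which its call begins.
- manip.sign_off(): hands the job in, once; it reports no verdict.
The state is a dict: "t": time; "q": joint angles; "qd": joint speeds; "tau": joint torques, N m; "tcp_pos": TCP position; "tool_rot": TCP orientation; "force": force on the tool from outside, world axes, zero at the start; "ft_torque": the same for the moment, N m; "finger_gap": opening from 0.0 (shut) to 1.0 (fully open).
Only numpy, scipy, OpenCV 4.12 (cv2) and the standard library are available. Lean on these libraries where they do the work, as an engineer would, in place of code of your own. Each camera call takes 0.05 s, during which the arm holds its last target. There are 200 camera calls.

## Working session

There is one attempt and no reset: what is moved stays moved. The work goes in short steps, Python scripts to look and compute and a tool call to move; the robot and the scene stay as the last step left them, time stands still between calls to the robot, and variables do not carry over. Pictures are saved under pics/ and viewed, on a budget of 10 in all, crops included, one or two more only if the job needs it, and the job is handed in when it is done.

Besides the shell and the picture viewer there is one more tool, called after ">>>" as name(argument=value, ...) on one line, values as JSON. move_arm: Moves the arm, as the interface text tells. Its arguments: {"type":"object","properties":{"plan":{"type":"array"},"force":{"type":"number"}},"required":["plan"]}

```bash
ls; mkdir -p pics
cat > h.py <<'E'
import numpy as np, cv2
from scipy.spatial.transform import Rotation as R
from station import status, snapshot, manip
def pts(s):
    d=s["depth"];K=s["mtx"];v,u=np.mgrid[:d.shape[0],:d.shape[1]]
    p=np.stack([(u-K[0,2])/K[0,0]*d,-(v-K[1,2])/K[1,1]*d,-d],-1)
    return p@s["T"][:3,:3].T+s["T"][:3,3]
def ray(s,u,v,z):
    K=s["mtx"];d=s["T"][:3,:3]@np.array([(u-K[0,2])/K[0,0],-(v-K[1,2])/K[1,1],-1]);o=s["T"][:3,3]
    return o+d*(z-o[2])/d[2]
def save(s,n): cv2.imwrite(f"pics/{n}.png",s["img"][:,:,::-1])
E
python3 - <<'E'
from h import *
import pickle
st=status.sense();print(st)
for n in("scene","top","wrist"):
    s=snapshot(n);pickle.dump(s,open(n+".pkl","wb"));save(s,n+"0");print(n,s["mtx"].tolist(),s["T"].round(3).tolist(),(s["depth"]>0).mean())
a=[cv2.imread(f"pics/{n}0.png") for n in("top","scene")]
E
```

```text
pics
{'t': 0.0, 'q': array([ 9.69460100e-01,  5.28451926e-01,  1.43391175e+00, -5.68586374e-06,
        1.18142679e+00, -1.78504586e-01]), 'qd': array([-5.32120281e-04,  1.17663075e-03,  1.67925979e-03,  5.53084754e-04,
        4.84260964e-04, -5.53394192e-05]), 'tau': array([ 2.62726062e-04, -4.42348838e+01, -1.78025043e+01, -1.42619133e-04,
        8.49356496e-03,  7.80905474e-08]), 'tcp_pos': array([0.2560507 , 0.5693962 , 0.25233933]), 'tool_rot': array([ 2.09843222e-01,  9.77734429e-01, -1.01742382e-03, -4.15280112e-04]), 'force': array([ 0.22117968, -0.88007947,  0.48240019]), 'ft_torque': array([0.01560352, 0.00699199, 0.02785861]), 'finger_gap': 0.9986535843308741}
scene [[454.38707628422276, 0.0, 252.28793490280432], [0.0, 454.38707628422276, 193.13856784641288], [0.0, 0.0, 1.0]] [[-0.449, 0.428, -0.785, -0.567], [-0.894, -0.231, 0.385, 0.524], [-0.017, 0.874, 0.486, 0.758], [0.0, 0.0, 0.0, 1.0]] 0.995880126953125
top [[476.43369516589394, 0.0, 249.28252279324488], [0.0, 476.43369516589394, 184.86328261117956], [0.0, 0.0, 1.0]] [[0.056, 0.975, -0.215, 0.223], [-0.998, 0.056, -0.007, -0.007], [0.005, 0.215, 0.977, 1.424], [0.0, 0.0, 0.0, 1.0]] 0.9962158203125
wrist [[322.7739308466309, 0.0, 256.87806007016206], [0.0, 322.7739308466309, 192.513874930655], [0.0, 0.0, 1.0]] [[0.411, -0.863, -0.295, 0.179], [0.912, 0.388, 0.135, 0.603], [-0.002, -0.325, 0.946, 0.373], [0.0, 0.0, 0.0, 1.0]] 0.9957122802734375
```

View pics/top0.png

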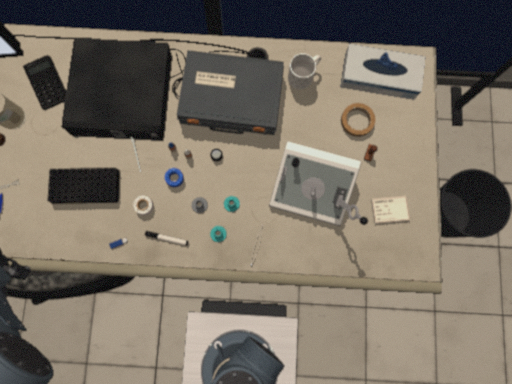

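View pics/scene0.png

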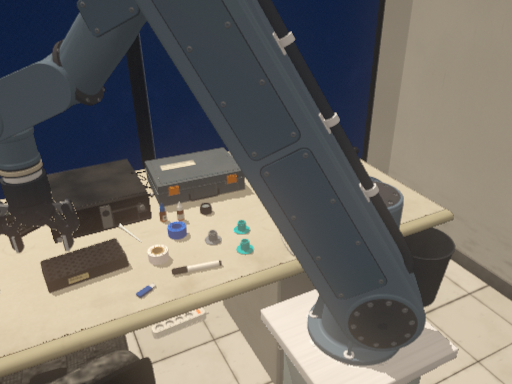

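The top view shows the grey adapter at (199,204), the white roll at (143,205), the dispenser around (315,185), and the keeper knob near (364,220). The two turquoise parts, blue ring and tape roll are decoys.

Run:
```python
from h import *
import pickle
s=pickle.load(open("top.pkl","rb"));P=pts(s);im=s["img"]
cv2.imwrite("pics/c1.png",cv2.resize(im[135:260,255:415,::-1],None,fx=4.8,fy=4.8,interpolation=cv2.INTER_CUBIC))
for n,(u,v),zt in(("adapter",(199,204),.03),("roll",(143,205),.03)):
    r=16;Q=P[v-r:v+r,u-r:u+r].reshape(-1,3);C=im[v-r:v+r,u-r:u+r].reshape(-1,3)
    print(n,"ray",ray(s,u,v,zt).round(4))
    for lo,hi in((.003,.012),(.015,.04)):
        m=(Q[:,2]>lo)&(Q[:,2]<hi);q=Q[m]
        if len(q)>4:
            c,rad=cv2.minEnclosingCircle(q[:,:2].astype(np.float32)*1000);print(lo,len(q),np.round(c,1),round(rad,1),"z",np.percentile(q[:,2],[5,50,95]).round(4),q.mean(0).round(4))
print("desk z",np.median(P[225:235,260:300,2]))
# dispenser deck: plane fit with 30deg normals
reg=np.zeros(P.shape[:2],bool);reg[140:225,270:362]=1
m=reg&(P[...,2]>.02)&(P[...,2]<.14);Q=P[m]
best=None;rng=np.random.default_rng(0)
for _ in range(500):
    a,b,c=Q[rng.choice(len(Q),3)];n=np.cross(b-a,c-a);n/=np.linalg.norm(n)+1e-12;n*=np.sign(n[2])
    if abs(n[2]-.866)>.04: continue
    k=(abs((Q-a)@n)<.003).sum()
    if best is None or k>best[0]:best=(k,n,a)
k,n,a=best;I=Q[abs((Q-a)@n)<.003];c=I.mean(0);n=np.linalg.svd(I-c)[2][2];n*=np.sign(n[2])
print("plane",k,len(Q),n,c,"tilt",np.degrees(np.arccos(n[2])),"yaw",np.degrees(np.arctan2(-n[1],-n[0])))
np.savez("plane.npz",n=n,c=c)
# white housing+deck outline rectangle
H=(P-c)@n
yaw=np.arctan2(-n[1],-n[0])
xs=np.array([np.cos(yaw),np.sin(yaw),0]);ys=np.array([-xs[1],xs[0],0])
print("x ext",np.percentile(I@xs,[0.5,99.5]),"y ext",np.percentile(I@ys,[.5,99.5]))
rect=cv2.minAreaRect((I[:,:2]*1000).astype(np.float32));print(rect)
for v in range(165,215,3):
  print(v,(H[v,285:365:4]*1000).astype(int))
```

```text
adapter ray [0.4627 0.1488 0.03  ]
0.003 298 [468.9 149.1] 64.5 z [0.0032 0.005  0.0084] [0.4676 0.1521 0.0054]
0.015 41 [465.8 150.5] 12.9 z [0.0175 0.028  0.0337] [0.466  0.1508 0.0274]
roll ray [0.4502 0.3142 0.03  ]
0.003 193 [458.9 322.1] 64.3 z [0.0032 0.0047 0.0098] [0.458  0.3195 0.0052]
0.015 227 [453.4 315.7] 28.7 z [0.0198 0.0301 0.0349] [0.4523 0.3148 0.0294]
desk z 0.0005112466489144429
plane 2980 5109 [-0.48159846  0.10515848  0.87006012] [ 0.53145411 -0.18225001  0.07853001] tilt 29.53437310342282 yaw -12.31737959066949
x ext [0.47471135 0.6376304 ] y ext [-0.17353118  0.04086924]
((531.8800048828125, -183.8785858154297), (218.69046020507812, 171.68019104003906), 77.26107025146484)
165 [   0    5   36   35    0    3    0    2    4    4    0    0   -1   -3
   -4    2   -2   -4   -3 -127]
168 [   5    0    0    0    2    4   -2    1   -3    0    1   -2   -4   -1
    3    1    1    0    0 -121]
171 [   7   -1   -7    3   -2    1   -3   -1    1    3    4    0    0    2
    0   -1 1337    0   -1 -116]
174 [   0   -3    0    3   -3   -2   -2   -3    2    5    1    1    3    
[... 544 characters left out ...]
-89]
192 [  0   1  -4  -2  -1   2   4  55   5   2   1   1   1   4  43  -2   0 -86
 -81 -81]
195 [ -1   2  -5   0  -1   3   1  59   4  -1  -3   2   3   0  49   0   0 -75
 -82 -71]
198 [ -1   3  -5  -5   2  -1   2   3   5  -3  -3  -2  -7   0  51   2  -2 -78
 -73 -80]
201 [  4   4   0   2   3   0  -1   0  -6   0   0   0   9  53  56   2 -63 -67
 -66 -72]
204 [ -3   1   2  -2   1  -2   0   2  -1   0   2   3  -1  47  62  72 -62 108
 -67 -68]
207 [  4  -2  -3   2  -2  -1  -1  -1  -1  -7  -2   2  -2  55   2  81  95 -55
 120 -61]
210 [-13  -7   1  -1   0   3   2  -5   2   0   2   2  -1   1  -3 -11  99 -54
 123 -59]
213 [-21 -27 -25  -9   3   0  -2   0   2  -2  -1  -2   0  -4   0 -52 106 -55
 133 -53]
```

View pics/c1.png

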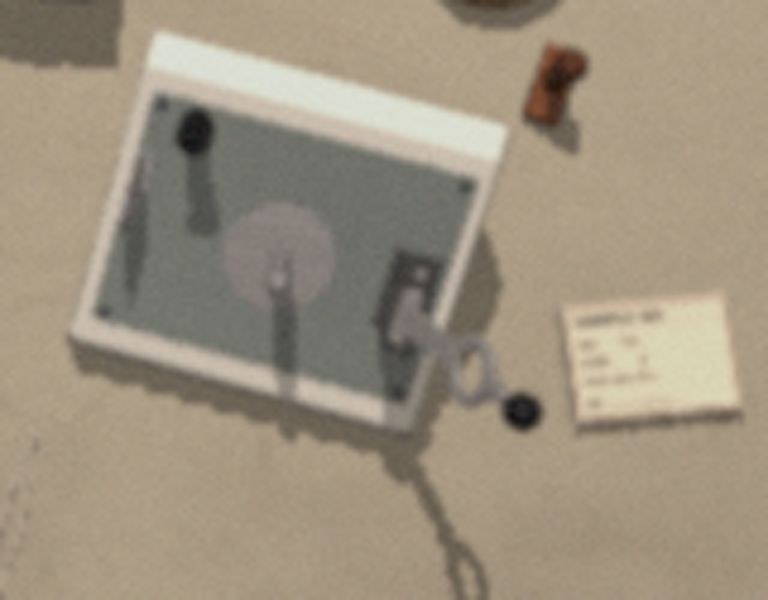

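The crop shows the seat plate centred at crop (279,257), which is image (313.1,188.5). The spindle tip is at crop (278,278), the knob at (521,411), and the keeper is open on the -y side. I'll compute the spindle pose and the approach to the adapter.

```bash
cat >> h.py <<'E'
YAW=np.radians(-12.5)
def tool(az,tilt=0,):
    "jaw (tool y) along azimuth az, tool z down, then tilted forward (about level axis square to az) by tilt"
    y=np.array([np.cos(az),np.sin(az),0]);z=np.array([0,0,-1.]);x=np.cross(y,z)
    return R.from_rotvec(x*tilt)*R.from_matrix(np.stack([x,y,z],1))
def plan(pos,rot,n,st=None,cur=None):
    if cur is None:
        st=status.sense();cur=(st["tcp_pos"],R.from_quat(st["tool_rot"]))
    p,r=cur;pos=np.asarray(pos);dv=(r.inv()*rot).as_rotvec();d=(pos-p)/n
    for i in range(n):
        t=(r.inv()).apply(d)/.1;print(i,"turn",(dv/n/(np.pi/4)).round(3),"shift",t.round(3),"" if abs(t).max()<=1 else "TOO FAR")
        r=r*R.from_rotvec(dv/n)
    return pos,rot
E
python3 - <<'E'
from h import *
import pickle
s=pickle.load(open("top.pkl","rb"))
n=np.array([-.5*np.cos(YAW),-.5*np.sin(YAW),.866]);X=np.array([.866*np.cos(YAW),.866*np.sin(YAW),.5]);Y=np.cross(n,X)
f=ray(s,313.1,188.5,.074);tip=ray(s,312.9,192.9,.074+.0485)-n*.056
print("foot by plate",f,"foot by tip",tip)
k=np.load("plane.npz");print("foot above plane",(f-k["c"])@n)
for q in(1.75,1.85,1.95,2.05):
    w=f+Y*(-.078+.13*np.cos(q)+.003*np.sin(q))+n*(.04+.13*np.sin(q)-.003*np.cos(q));print(q,w.round(4),ray(s,363.5,220.6,w[2]).round(4))
T=tool(YAW,np.radians(30));print(T.as_matrix().round(2))
plan([.466,.1505,.16],tool(YAW),5)
E
```

```text
foot by plate [ 0.5194844  -0.18242319  0.074     ] foot by tip [ 0.52358513 -0.18196265  0.074004  ]
foot above plane 0.0019012575846037558
1.75 [ 0.416  -0.2601  0.2199] [ 0.4112 -0.2941  0.2199]
1.85 [ 0.4145 -0.2728  0.2176] [ 0.4115 -0.2946  0.2176]
1.95 [ 0.4138 -0.2853  0.2142] [ 0.4121 -0.2954  0.2142]
2.05 [ 0.4137 -0.2975  0.2097] [ 0.4128 -0.2965  0.2097]
[[ 0.22  0.85 -0.49]
 [ 0.98 -0.19  0.11]
 [ 0.   -0.5  -0.87]]
0 turn [-0.     0.     0.348] shift [-0.727 -0.592  0.186] 
1 turn [-0.     0.     0.348] shift [-0.859 -0.374  0.186] 
2 turn [-0.     0.     0.348] shift [-0.928 -0.128  0.185] 
3 turn [-0.     0.     0.348] shift [-0.929  0.127  0.185] 
4 turn [-0.     0.     0.348] shift [-0.86   0.373  0.185]
```

>>> move_arm(plan=[[[0, 0, 0.05, -0.09, -0.07, 0.02, 0], [0, 0, 0.09, -0.18, -0.15, 0.05, 0], [0, 0, 0.13, -0.27, -0.22, 0.07, 0], [0, 0, 0.17, -0.36, -0.3, 0.09, 0], [0, 0, 0.22, -0.45, -0.37, 0.12, 0], [0, 0, 0.26, -0.54, -0.44, 0.14, 0], [0, 0, 0.3, -0.63, -0.52, 0.16, 0], [0, 0, 0.348, -0.73, -0.59, 0.185, 0]]])

```text
t: 1.15
tcp_pos: [0.2991, 0.4855, 0.2347]
tool_rot: [0.342, 0.94, 0.0, 0.0]
force: [-0.0, -0.1, 0.6]
finger_gap: 1.004
```

>>> move_arm(plan=[[[0, 0, 0.05, -0.11, -0.05, 0.02, 0], [0, 0, 0.09, -0.22, -0.1, 0.05, 0], [0, 0, 0.13, -0.33, -0.15, 0.07, 0], [0, 0, 0.17, -0.43, -0.19, 0.09, 0], [0, 0, 0.22, -0.54, -0.24, 0.12, 0], [0, 0, 0.26, -0.65, -0.29, 0.14, 0], [0, 0, 0.3, -0.75, -0.33, 0.16, 0], [0, 0, 0.348, -0.86, -0.374, 0.185, 0]]])

```text
t: 2.15
tcp_pos: [0.3412, 0.4018, 0.2162]
tool_rot: [0.467, 0.884, 0.0, 0.0]
force: [-1.0, -0.2, -0.7]
finger_gap: 1.0
```

>>> move_arm(plan=[[[0, 0, 0.05, -0.11, -0.02, 0.02, 0], [0, 0, 0.09, -0.23, -0.03, 0.05, 0], [0, 0, 0.13, -0.35, -0.05, 0.07, 0], [0, 0, 0.17, -0.46, -0.06, 0.09, 0], [0, 0, 0.22, -0.58, -0.08, 0.12, 0], [0, 0, 0.26, -0.7, -0.1, 0.14, 0], [0, 0, 0.3, -0.81, -0.11, 0.16, 0], [0, 0, 0.348, -0.928, -0.128, 0.185, 0]]])

```text
t: 3.15
tcp_pos: [0.3832, 0.318, 0.1977]
tool_rot: [0.583, 0.812, 0.0, 0.0]
force: [-0.4, -0.3, 0.0]
finger_gap: 1.001
```

>>> move_arm(plan=[[[0, 0, 0.05, -0.11, 0.02, 0.02, 0], [0, 0, 0.09, -0.23, 0.03, 0.05, 0], [0, 0, 0.13, -0.35, 0.05, 0.07, 0], [0, 0, 0.17, -0.46, 0.06, 0.09, 0], [0, 0, 0.22, -0.58, 0.08, 0.12, 0], [0, 0, 0.26, -0.7, 0.1, 0.14, 0], [0, 0, 0.3, -0.81, 0.11, 0.16, 0], [0, 0, 0.348, -0.928, 0.128, 0.185, 0]]])

```text
t: 4.15
tcp_pos: [0.425, 0.2342, 0.1792]
tool_rot: [0.688, 0.725, -0.0, -0.0]
force: [-0.2, 0.3, 0.4]
finger_gap: 1.0
```

>>> move_arm(plan=[[[0, 0, 0.05, -0.11, 0.05, 0.02, 0], [0, 0, 0.1, -0.23, 0.1, 0.05, 0], [0, 0, 0.15, -0.35, 0.15, 0.07, 0], [0, 0, 0.2, -0.47, 0.2, 0.1, 0], [0, 0, 0.25, -0.59, 0.25, 0.12, 0], [0, 0, 0.3, -0.72, 0.31, 0.15, 0], [0, 0, 0.348, -0.86, 0.373, 0.185, 0], [0, 0, 0.348, -0.86, 0.373, 0.185, 0]]])

```text
t: 5.15
tcp_pos: [0.4674, 0.15, 0.1605]
tool_rot: [0.781, 0.625, -0.0, -0.0]
force: [-0.6, 0.3, -0.5]
finger_gap: 1.002
```

```bash
sed -i 's/R.from_rotvec(x\*tilt)/R.from_rotvec(-x*tilt)/' h.py
python3 - <<'E'
from h import *
import pickle
st=status.sense();print(st["t"],st["tcp_pos"],st["tool_rot"],tool(YAW).as_quat(),st["finger_gap"])
s=snapshot("wrist");pickle.dump(s,open("w1.pkl","wb"));save(s,"w1");P=pts(s)
m=(P[...,2]>.02)&(P[...,2]<.04)
for nm,c in(("ad",(.466,.1505)),("roll",(.4525,.315))):
    k=m&(np.hypot(P[...,0]-c[0],P[...,1]-c[1])<.045);q=P[k]
    if len(q)>5: print(nm,len(q),cv2.minEnclosingCircle((q[:,:2]*1000).astype(np.float32)),np.median(q,0),np.argwhere(k).mean(0))
E
```

```text
5.15 [0.46738136 0.14997642 0.16051226] [ 7.80756667e-01  6.24835198e-01 -4.22247263e-05 -9.83446238e-06] [0.77988448 0.62592347 0.         0.        ] 1.0016099446268967
ad 516 ((462.7086181640625, 147.99362182617188), 13.087804794311523) [0.46328923 0.15024425 0.02822939] [188.42829457 252.31782946]
roll 583 ((446.1391906738281, 294.3779296875), 19.239896774291992) [0.44581914 0.28979739 0.0293095 ] [  5.35849057 182.19382504]
```

View pics/w1.png

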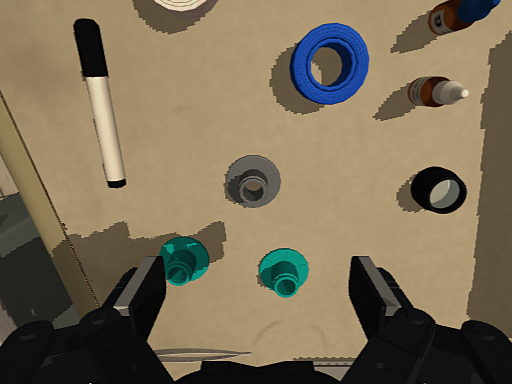

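The wrist view shows the adapter (grey) in the middle at (253,185), two turquoise decoys below it at (186,262) and (284,272), and the fingers clear of everything.

Run:
```python
from h import *
import pickle
s=pickle.load(open("w1.pkl","rb"))
print(ray(s,252.5,180.5,.004),ray(s,254,188,.03))
plan([.463,.149,.030],tool(YAW),2)
```

```text
[0.46313123 0.14947242 0.004     ] [0.46494322 0.15052792 0.03      ]
0 turn [-0.    -0.    -0.001] shift [-0.012 -0.017  0.653] 
1 turn [-0.    -0.    -0.001] shift [-0.012 -0.017  0.653]
```

>>> move_arm(plan=[[[0, 0, 0, 0, 0, 0.12, 0], [0, 0, 0, 0, -0.01, 0.24, 0], [0, 0, 0, 0, -0.01, 0.36, 0.2], [0, 0, 0, 0, -0.02, 0.48, 0.2], [0, 0, 0, -0.01, -0.02, 0.6, 0.2], [0, 0, 0, -0.01, -0.03, 0.72, 0.2], [0, 0, 0, -0.01, -0.03, 0.84, 0.2], [0, 0, 0, -0.01, -0.03, 0.9, 0.2]]], force=30)

```text
t: 6.2
tcp_pos: [0.4633, 0.1507, 0.0699]
tool_rot: [0.78, 0.626, -0.0, -0.0]
force: [0.4, 0.3, 0.1]
finger_gap: 0.801
```

>>> move_arm(plan=[[[0, 0, 0, 0, 0, 0.12, 0.2], [0, 0, 0, 0, 0, 0.24, 0.2], [0, 0, 0, 0, 0, 0.35, 0.2], [0, 0, 0, 0, 0, 0.4, 0.3], [0, 0, 0, 0, 0, 0.4, 0.5], [0, 0, 0, 0, 0, 0.4, 0.8], [0, 0, 0, 0, 0, 0.4, 1], [0, 0, 0, 0, 0, 0.4, 1]]])

```text
t: 7.2
tcp_pos: [0.4638, 0.1507, 0.0312]
tool_rot: [0.78, 0.626, 0.0, 0.0]
force: [-0.2, -0.2, 2.0]
finger_gap: 0.287
```

>>> move_arm(plan=[[[0, 0, 0, 0, 0, 0, 1], [0, 0, 0, 0, 0, 0, 1], [0, 0, 0, 0, 0, -0.05, 1], [0, 0, 0, 0, 0, -0.15, 1], [0, 0, 0, 0, 0, -0.3, 1], [0, 0, 0, 0, 0, -0.5, 1], [0, 0, 0, 0, 0, -0.7, 1], [0, 0, 0, 0, 0, -0.9, 1]]])

```text
t: 8.2
tcp_pos: [0.4635, 0.1507, 0.1224]
tool_rot: [0.78, 0.626, 0.0, 0.0]
force: [0.2, 1.1, -0.9]
finger_gap: 0.288
```

Run:
```python
from h import *
import pickle
st=status.sense();print(st["t"],st["tcp_pos"],st["force"],st["finger_gap"])
s=snapshot("wrist");pickle.dump(s,open("w2.pkl","wb"));save(s,"w2");P=pts(s)
print(np.linalg.norm(s["T"][:3,3]-st["tcp_pos"]))
```

```text
8.2 [0.46347587 0.15073553 0.12240375] [ 0.19931789  1.09876167 -0.9070149 ] 0.2879992909139138
0.14592521448193846
```

View pics/w2.png

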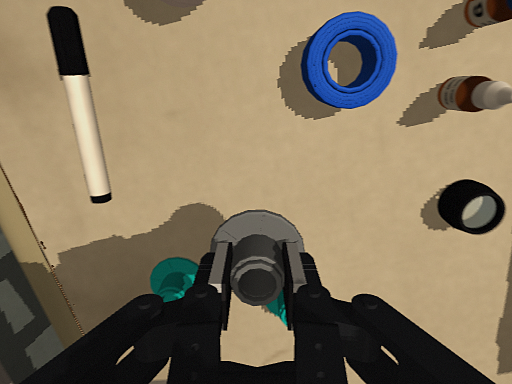

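The adapter is gripped by the sleeve between the pads, with the flange facing down (258,285). The gap reading agrees with 26 mm. Next, carry it over to the spindle and tilt.

Run:
```python
from h import *
import pickle
s=pickle.load(open("w2.pkl","rb"));P=pts(s);st=status.sense();T=R.from_quat(st["tool_rot"])
L=T.inv().apply(P.reshape(-1,3)-st["tcp_pos"]).reshape(P.shape)*1000
m=(np.abs(L[...,0])<30)&(np.abs(L[...,1])<30)
for lo,hi in((-3,3),(24,30)):
    k=m&(L[...,2]>lo)&(L[...,2]<hi)
    if lo<0:k&=(np.abs(L[...,1])<11.5)
    q=L[k][:,:2].astype(np.float32);print(lo,len(q),cv2.minEnclosingCircle(q),q.min(0),q.max(0))
plan([.462,-.169,.180],tool(YAW,np.radians(30)),4)
```

```text
-3 323 ((-1.1972395181655884, 1.7575966119766235), 14.441497802734375) [-13.787257 -11.321317] [ 9.489532 11.470828]
24 2154 ((-1.6605570316314697, -2.12807559967041), 24.387876510620117) [-12.660053 -26.51419 ] [21.649626 22.25804 ]
0 turn [-0.165 -0.    -0.   ] shift [-0.782  0.167 -0.139] 
1 turn [-0.165 -0.    -0.   ] shift [-0.782  0.183 -0.116] 
2 turn [-0.165 -0.    -0.   ] shift [-0.782  0.197 -0.091] 
3 turn [-0.165 -0.    -0.   ] shift [-0.782  0.207 -0.065]
```

>>> move_arm(plan=[[[-0.02, 0, 0, -0.05, 0.02, -0.05, 1], [-0.04, 0, 0, -0.14, 0.04, -0.1, 1], [-0.06, 0, 0, -0.24, 0.06, -0.13, 1], [-0.08, 0, 0, -0.34, 0.08, -0.16, 1], [-0.1, 0, 0, -0.45, 0.1, -0.19, 1], [-0.12, 0, 0, -0.56, 0.12, -0.22, 1], [-0.14, 0, 0, -0.67, 0.14, -0.25, 1], [-0.165, 0, 0, -0.78, 0.167, -0.28, 1]]])

```text
t: 9.25
tcp_pos: [0.463, 0.0701, 0.149]
tool_rot: [0.778, 0.624, 0.041, 0.051]
force: [-0.6, -0.5, -0.1]
finger_gap: 0.287
```

>>> move_arm(plan=[[[-0.02, 0, 0, -0.1, 0.02, -0.01, 1], [-0.04, 0, 0, -0.2, 0.04, -0.03, 1], [-0.06, 0, 0, -0.3, 0.06, -0.04, 1], [-0.08, 0, 0, -0.4, 0.09, -0.06, 1], [-0.1, 0, 0, -0.5, 0.11, -0.07, 1], [-0.12, 0, 0, -0.6, 0.13, -0.09, 1], [-0.14, 0, 0, -0.7, 0.15, -0.1, 1], [-0.165, 0, 0, -0.78, 0.18, -0.12, 1]]])

```text
t: 10.25
tcp_pos: [0.4619, -0.0094, 0.1631]
tool_rot: [0.774, 0.62, 0.081, 0.101]
force: [-0.4, 0.2, 0.4]
finger_gap: 0.281
```

>>> move_arm(plan=[[[-0.02, 0, 0, -0.1, 0.02, -0.01, 1], [-0.04, 0, 0, -0.2, 0.04, -0.02, 1], [-0.06, 0, 0, -0.3, 0.06, -0.03, 1], [-0.08, 0, 0, -0.4, 0.09, -0.04, 1], [-0.1, 0, 0, -0.5, 0.12, -0.05, 1], [-0.12, 0, 0, -0.6, 0.14, -0.06, 1], [-0.14, 0, 0, -0.7, 0.17, -0.07, 1], [-0.165, 0, 0, -0.78, 0.2, -0.09, 1]]])

```text
t: 11.25
tcp_pos: [0.4617, -0.0894, 0.1771]
tool_rot: [0.765, 0.614, 0.121, 0.151]
force: [1.3, -0.2, -0.1]
finger_gap: 0.288
```

Run:
```python
from h import *
import pickle
st=status.sense();print(st["t"],st["tcp_pos"],st["q"].round(2),st["finger_gap"])
s=snapshot("wrist");pickle.dump(s,open("w3.pkl","wb"));save(s,"w3")
plan([.462,-.169,.180],tool(YAW,np.radians(30)),1)
```

```text
11.25 [ 0.46165872 -0.08936871  0.17706308] [-0.49  0.39  2.16  0.43  0.24 -0.67] 0.2883862567550696
0 turn [-0.169  0.002 -0.001] shift [-0.77   0.171  0.042]
```

View pics/w3.png

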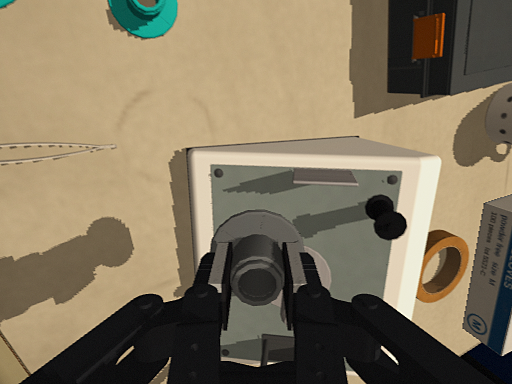

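The wrist view shows the dispenser deck with the seat plate partly visible behind the adapter at about (310,270). The spindle is hidden by the adapter. I'll take a pose offset 35 mm up-slope, tilted 30°, so the spindle can be seen.

Run:
```python
from h import *
plan([.497,-.177,.187],tool(YAW,np.radians(30)),1)
```

```text
0 turn [-0.169  0.002 -0.001] shift [-0.772  0.53   0.114]
```

>>> move_arm(plan=[[[-0.02, 0, 0, -0.11, 0.07, 0.01, 1], [-0.05, 0, 0, -0.22, 0.15, 0.03, 1], [-0.07, 0, 0, -0.33, 0.23, 0.05, 1], [-0.1, 0, 0, -0.44, 0.3, 0.07, 1], [-0.12, 0, 0, -0.55, 0.38, 0.08, 1], [-0.15, 0, 0, -0.66, 0.45, 0.1, 1], [-0.17, 0, 0, -0.77, 0.53, 0.11, 1], [-0.17, 0, 0, -0.77, 0.53, 0.11, 1]]])

```text
t: 12.3
tcp_pos: [0.4971, -0.1763, 0.1869]
tool_rot: [0.754, 0.604, 0.161, 0.202]
force: [-0.4, 1.3, 0.6]
finger_gap: 0.285
```

Run:
```python
from h import *
import pickle
st=status.sense();print(st["t"],st["tcp_pos"],st["q"].round(2),st["finger_gap"],(tool(YAW,np.pi/6).inv()*R.from_quat(st["tool_rot"])).as_rotvec())
s=snapshot("wrist");pickle.dump((s,st),open("w4.pkl","wb"));save(s,"w4")
P=pts(s);n=np.array([-.5*np.cos(YAW),-.5*np.sin(YAW),.866]);X=np.array([.866*np.cos(YAW),.866*np.sin(YAW),.5]);Y=np.cross(n,X)
f=np.array([.5215,-.182,.074]);S=(P-f)@np.stack([X,Y,n],1)*1000
k=(np.abs(S[...,0])<25)&(np.abs(S[...,1])<25)&(S[...,2]>6)&(S[...,2]<62)
q=S[k];print(len(q),np.argwhere(k).min(0),np.argwhere(k).max(0))
for a in range(6,62,8):
    b=q[(q[:,2]>a)&(q[:,2]<a+8)]
    if len(b):print(a,len(b),b.mean(0).round(1),b.min(0).round(1),b.max(0).round(1))
# deck plane check
d=(np.abs(S[...,2])<8)&(S[...,1]>20)&(S[...,1]<80)&(np.abs(S[...,0])<50);Q=P[d];c=Q.mean(0);nn=np.linalg.svd(Q[::5]-c,full_matrices=False)[2][2];nn*=np.sign(nn[2]);print(len(Q),"n",nn,n,"deck S z",np.median(S[d][:,2]),"yaw",np.degrees(np.arctan2(-nn[1],-nn[0])),np.degrees(np.arccos(nn[2])))
```

```text
12.3 [ 0.49706967 -0.17625325  0.18691755] [-0.67  0.42  2.1   1.01  0.26 -1.39] 0.2851152852065429 [ 0.00075682 -0.00151339  0.00138141]
885 [195 184] [239 215]
6 72 [-1.   1.6 10. ] [-9.3 -6.5  6. ] [ 3.5  3.8 13.7]
14 83 [-1.5  1.7 18. ] [-9.2 -7.  14.1] [ 3.5  4.1 21.9]
22 91 [-1.4  1.8 26. ] [-9.2 -4.4 22. ] [ 3.5  4.  30. ]
30 98 [-1.3  1.8 34.1] [-9.1 -5.  30. ] [ 3.4  4.  37.9]
38 115 [-1.5  2.  42.3] [-9.1 -5.  38.6] [ 3.5  4.2 46. ]
46 198 [-1.9  0.6 51. ] [-10.4  -7.9  46. ] [ 3.4  4.1 54. ]
54 228 [-3.  -1.9 56.5] [-8.8 -8.3 54. ] [ 2.   3.3 58.9]
12057 n [-0.48645692  0.11855917  0.86562312] [-0.488148    0.10821981  0.866     ] deck S z 0.09957440765091921 yaw -13.697082091710469 30.046066345245286
```

View pics/w4.png

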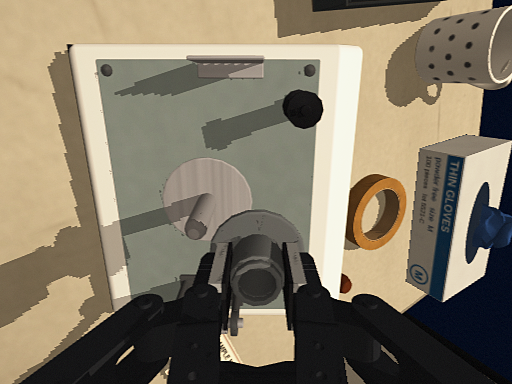

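The tilted wrist view shows the spindle clearly, tip at (195,230) and foot on the plate at (207,197), with the adapter at (258,262). I'll measure the adapter's axis in the same camera so that the calibration bias cancels.

```bash
cat >> h.py <<'E'
n=np.array([-.5*np.cos(YAW),-.5*np.sin(YAW),.866]);X=np.array([.866*np.cos(YAW),.866*np.sin(YAW),.5]);Y=np.cross(n,X)
E
python3 - <<'E'
from h import *
import pickle
from scipy.optimize import least_squares
for w in("w4",):
    s,st=pickle.load(open(w+".pkl","rb"));P=pts(s);T=R.from_quat(st["tool_rot"])
    L=T.inv().apply(P.reshape(-1,3)-st["tcp_pos"]).reshape(P.shape)*1000
    for lo,hi,r in((23,31,25),(-4,4,11.5)):
        k=(np.abs(L[...,0])<30)&(np.abs(L[...,1])<(30 if r>20 else 13))&(L[...,2]>lo)&(L[...,2]<hi)
        k=cv2.morphologyEx(k.astype(np.uint8),cv2.MORPH_OPEN,np.ones((3,3),np.uint8)).astype(bool)
        q=L[k][:,:2].astype(np.float32);h=cv2.convexHull(q)[:,0];h=h[h[:,0]>(5 if r>20 else -99)]
        f=least_squares(lambda c:np.hypot(h[:,0]-c[0],h[:,1]-c[1])-r,[0,0],loss="soft_l1");print(r,len(h),f.x,np.abs(f.fun).max(),np.median(L[k][:,2]),q.min(0),q.max(0))
    ax=np.array([.5215,-.182,.074])-X*.0029-Y*.0028+n*.0015
    print("axis foot",ax,"spindle in tool frame",T.inv().apply(ax-st["tcp_pos"])*1000, "tip",T.inv().apply(ax+n*.056-st["tcp_pos"])*1000)
E
```

```text
25 21 [-3.01722467 -0.47748918] 0.4964789079505003 26.954654417582773 [-11.88222  -24.509132] [22.227087 23.863888]
11.5 25 [-2.37997321 -0.14007157] 6.305961558209688 1.2342455908751913 [-13.951184 -11.737039] [ 9.969435 12.687414]
axis foot [ 0.5177099  -0.18402761  0.073849  ] spindle in tool frame [ -3.0098911  -37.53915131 108.8701463 ] tip [ -3.09466908 -37.58218511  52.87145903]
```

>>> move_arm(plan=[[[0, 0, 0, 0, -0.06, 0.02, 1], [0, 0, 0, 0, -0.12, 0.04, 1], [0, 0, 0, 0, -0.18, 0.06, 1], [0, 0, 0, 0, -0.24, 0.08, 1], [0, 0, 0, 0, -0.3, 0.1, 1], [0, 0, 0, 0, -0.372, 0.12, 1], [0, 0, 0, 0, -0.372, 0.12, 1], [0, 0, 0, 0, -0.372, 0.12, 1]]])

```text
t: 13.35
tcp_pos: [0.4714, -0.1693, 0.158]
tool_rot: [0.753, 0.605, 0.162, 0.201]
force: [0.2, -0.4, -0.4]
finger_gap: 0.285
```

Run:
```python
from h import *
st=status.sense();print(st["t"],st["tcp_pos"],st["q"].round(2),(tool(YAW,np.pi/6).inv()*R.from_quat(st["tool_rot"])).as_rotvec())
f=np.array([.51771,-.18403,.07385]);T=R.from_quat(st["tool_rot"]);print("foot rel adapter bottom (tool mm)",T.inv().apply(f-st["tcp_pos"])*1000-[-2.8,-.4,31])
```

```text
13.35 [ 0.47139621 -0.16931423  0.15798936] [-0.7   0.48  2.19  1.55  0.23 -1.98] [ 1.21810048e-03  6.23604097e-05 -1.60916919e-04]
foot rel adapter bottom (tool mm) [-1.54884804  0.36438728 66.06719109]
```

>>> move_arm(plan=[[[0, 0, 0, -0.015, 0, 0, 1], [0, 0, 0, -0.015, 0, 0.02, 1], [0, 0, 0, -0.015, 0, 0.06, 1], [0, 0, 0, -0.015, 0, 0.1, 1], [0, 0, 0, -0.015, 0, 0.14, 1], [0, 0, 0, -0.015, 0, 0.18, 1], [0, 0, 0, -0.015, 0, 0.22, 1], [0, 0, 0, -0.015, 0, 0.25, 1]]])

```text
t: 14.35
tcp_pos: [0.4832, -0.1738, 0.1359]
tool_rot: [0.754, 0.605, 0.162, 0.201]
force: [0.4, 0.4, 0.5]
finger_gap: 0.288
```

Run:
```python
from h import *
st=status.sense();print(st["t"],st["force"],st["q"].round(2),(tool(YAW,np.pi/6).inv()*R.from_quat(st["tool_rot"])).as_rotvec())
f=np.array([.51771,-.18403,.07385]);T=R.from_quat(st["tool_rot"]);print("foot rel adapter bottom (tool mm)",T.inv().apply(f-st["tcp_pos"])*1000-[-2.8,-.4,31],"F tool",T.inv().apply(st["force"]),st["ft_torque"])
```

```text
14.35 [0.36092693 0.4276137  0.48290456] [-0.69  0.54  2.17  1.78  0.23 -2.2 ] [ 0.00147483 -0.00014225  0.00046224]
foot rel adapter bottom (tool mm) [ 0.25659121  0.59804876 40.65757496] F tool [ 0.49577084  0.46580723 -0.28905611] [ 0.00789983  0.26124413 -0.00103877]
```

The adapter is threaded about 15 mm with no force. Continue down, then make a slow contact.

>>> move_arm(plan=[[[0, 0, 0, 0, 0, 0.05, 1], [0, 0, 0, 0, 0, 0.1, 1], [0, 0, 0, 0, 0, 0.15, 1], [0, 0, 0, 0, 0, 0.2, 1], [0, 0, 0, 0, 0, 0.25, 1], [0, 0, 0, 0, 0, 0.3, 1], [0, 0, 0, 0, 0, 0.34, 1], [0, 0, 0, 0, 0, 0.36, 1]]])

```text
t: 15.35
tcp_pos: [0.5007, -0.1777, 0.1047]
tool_rot: [0.754, 0.605, 0.162, 0.201]
force: [-0.3, -0.7, 0.3]
finger_gap: 0.29
```

>>> move_arm(plan=[[[0, 0, 0, 0, 0, 0.01, 1], [0, 0, 0, 0, 0, 0.015, 1], [0, 0, 0, 0, 0, 0.02, 1], [0, 0, 0, 0, 0, 0.025, 1], [0, 0, 0, 0, 0, 0.03, 1], [0, 0, 0, 0, 0, 0.035, 1], [0, 0, 0, 0, 0, 0.04, 1], [0, 0, 0, 0, 0, 0.045, 1]]])

```text
t: 16.35
tcp_pos: [0.5028, -0.1781, 0.101]
tool_rot: [0.754, 0.605, 0.162, 0.201]
force: [-0.2, -0.8, -0.5]
finger_gap: 0.287
```

Run:
```python
from h import *
st=status.sense();print(st["t"],st["force"],st["q"].round(2),(tool(YAW,np.pi/6).inv()*R.from_quat(st["tool_rot"])).as_rotvec())
f=np.array([.51771,-.18403,.07385]);T=R.from_quat(st["tool_rot"]);print("foot rel adapter bottom (tool mm)",T.inv().apply(f-st["tcp_pos"])*1000-[-2.8,-.4,31],"F tool",T.inv().apply(st["force"]),st["ft_torque"])
```

```text
16.35 [-0.24718498 -0.7805507  -0.48944379] [-0.67  0.64  2.14  2.07  0.25 -2.47] [ 0.00130438 -0.00022006  0.00036968]
foot rel adapter bottom (tool mm) [0.26607672 0.52537866 0.4246065 ] F tool [-0.81557728 -0.30660039  0.38825887] [0.08686854 0.27739491 0.02464054]
```

>>> move_arm(plan=[[[0, 0, 0, 0, 0, 0.004, 1], [0, 0, 0, 0, 0, 0.008, 1], [0, 0, 0, 0, 0, 0.011, 1], [0, 0, 0, 0, 0, 0.014, 1], [0, 0, 0, 0, 0, 0.017, 1], [0, 0, 0, 0, 0, 0.02, 1], [0, 0, 0, 0, 0, 0.02, 1], [0, 0, 0, 0, 0, 0.02, 1]]])

```text
t: 17.35
tcp_pos: [0.5029, -0.1781, 0.1008]
tool_rot: [0.754, 0.604, 0.162, 0.202]
force: [-9.4, 0.8, 17.9]
finger_gap: 0.29
```

```bash
cat > chk.py <<'E'
from h import *
import sys
off=[float(a) for a in sys.argv[1:4]]
st=status.sense();print(st["t"],st["force"].round(2),st["q"].round(2),st["finger_gap"],(tool(YAW,np.pi/6).inv()*R.from_quat(st["tool_rot"])).as_rotvec().round(4))
f=np.array([.51771,-.18403,.07385]);T=R.from_quat(st["tool_rot"]);print("foot rel bottom (tool mm)",(T.inv().apply(f-st["tcp_pos"])*1000-off).round(2),"F tool",T.inv().apply(st["force"]).round(2),st["ft_torque"].round(3))
E
python3 chk.py -2.8 -.4 31
```

```text
17.35 [-9.41  0.79 17.87] [-0.66  0.64  2.14  2.08  0.25 -2.48] 0.2898366277888121 [ 0.0002 -0.0011  0.001 ]
foot rel bottom (tool mm) [0.25 0.57 0.23] F tool [ -1.28   0.83 -20.15] [-0.224  0.076 -0.089]
```

20 N of axial contact within 0.2 mm of the predicted seat means the adapter is home. Relieve the press, open, and retract.

>>> move_arm(plan=[[[0, 0, 0, 0, 0, -0.008, 1], [0, 0, 0, 0, 0, -0.015, 1], [0, 0, 0, 0, 0, -0.015, 0.8], [0, 0, 0, 0, 0, -0.015, 0.55], [0, 0, 0, 0, 0, -0.015, 0.3], [0, 0, 0, 0, 0, -0.015, 0.3], [0, 0, 0, 0, 0, -0.015, 0.3], [0, 0, 0, 0, 0, -0.03, 0.3]]])

```text
t: 18.35
tcp_pos: [0.5023, -0.178, 0.1018]
tool_rot: [0.754, 0.605, 0.162, 0.201]
force: [-0.3, 0.3, -0.6]
finger_gap: 0.699
```

>>> move_arm(plan=[[[0, 0, 0, 0, 0, -0.05, 0.3], [0, 0, 0, 0, 0, -0.15, 0.3], [0, 0, 0, 0, 0, -0.28, 0.3], [0, 0, 0, 0, 0, -0.41, 0.3], [0, 0, 0, 0, 0, -0.53, 0.3], [0, 0, 0, 0, 0, -0.63, 0.3], [0, 0, 0, 0, 0, -0.7, 0.3], [0, 0, 0, 0, 0, -0.7, 0.3]]])

```text
t: 19.35
tcp_pos: [0.468, -0.1704, 0.1633]
tool_rot: [0.753, 0.605, 0.162, 0.202]
force: [0.1, -0.6, 0.4]
finger_gap: 0.699
```

```bash
python3 chk.py 0 0 31;  python3 - <<'E'
from h import *
import pickle
s=snapshot("wrist");st=status.sense();pickle.dump((s,st),open("w5.pkl","wb"));save(s,"w5")
P=pts(s);S=(P-np.array([.51771,-.18403,.07385]))@np.stack([X,Y,n],1)*1000
for lo,hi in((1,8),(25,36),(40,70)):
    k=(np.hypot(S[...,0],S[...,1])<30)&(S[...,2]>lo)&(S[...,2]<hi);q=S[k]
    if len(q): print(lo,len(q),q.min(0).round(1),q.max(0).round(1),np.median(q,0).round(1))
for i in (1,5):plan([.45,.314,.17],tool(YAW),i)
E
```

```text
19.35 [ 0.11 -0.62  0.42] [-0.71  0.46  2.19  1.5   0.24 -1.93] 0.6991453812729737 [ 0.0004 -0.0008 -0.0001]
foot rel bottom (tool mm) [-2.47 -0.11 72.16] F tool [-0.58  0.42 -0.24] [ 0.022  0.193 -0.027]
1 2290 [-29.4 -27.9   1. ] [29.  29.6  8. ] [0.1 8.7 4.3]
25 642 [-13.9  -8.5  25. ] [10.8 12.7 35.8] [-1.8  5.7 29.6]
40 514 [-7.4 -5.5 40. ] [ 6.3  7.  57.9] [-0.5  3.1 52.3]
0 turn [ 0.666  0.001 -0.   ] shift [ 4.69  -1.028 -0.676] TOO FAR
0 turn [ 0.133  0.    -0.   ] shift [ 0.938 -0.206 -0.135] 
1 turn [ 0.133  0.    -0.   ] shift [ 0.938 -0.218 -0.113] 
2 turn [ 0.133  0.    -0.   ] shift [ 0.938 -0.229 -0.089] 
3 turn [ 0.133  0.    -0.   ] shift [ 0.938 -0.237 -0.065] 
4 turn [ 0.133  0.    -0.   ] shift [ 0.938 -0.242 -0.04 ]
```

View pics/w5.png

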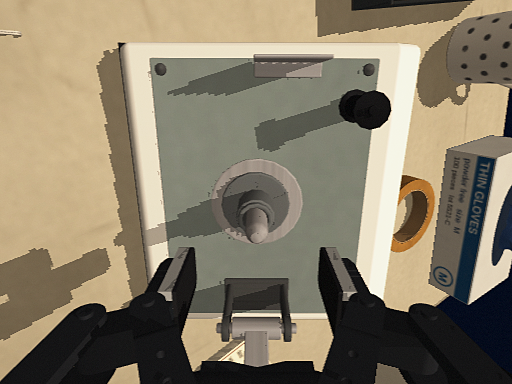

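The adapter sits home: flange top measured at 4.3 mm, sleeve top at 29.6 mm, plate and spindle concentric at (257,205). Now go to the roll.

>>> move_arm(plan=[[[0.01, 0, 0, 0.1, -0.02, -0.02, 0.3], [0.03, 0, 0, 0.22, -0.04, -0.03, 0.3], [0.05, 0, 0, 0.34, -0.07, -0.05, 0.3], [0.06, 0, 0, 0.46, -0.1, -0.07, 0.3], [0.08, 0, 0, 0.58, -0.13, -0.08, 0.2], [0.1, 0, 0, 0.7, -0.15, -0.1, 0.1], [0.11, 0, 0, 0.82, -0.18, -0.12, 0], [0.133, 0, 0, 0.94, -0.21, -0.135, 0]]])

```text
t: 20.4
tcp_pos: [0.464, -0.0727, 0.1634]
tool_rot: [0.763, 0.612, 0.13, 0.161]
force: [0.4, -0.6, -0.3]
finger_gap: 0.999
```

>>> move_arm(plan=[[[0.02, 0, 0, 0.12, -0.03, -0.02, 0], [0.03, 0, 0, 0.24, -0.06, -0.03, 0], [0.05, 0, 0, 0.36, -0.08, -0.04, 0], [0.06, 0, 0, 0.47, -0.11, -0.06, 0], [0.08, 0, 0, 0.59, -0.14, -0.07, 0], [0.1, 0, 0, 0.7, -0.16, -0.08, 0], [0.11, 0, 0, 0.82, -0.19, -0.1, 0], [0.133, 0, 0, 0.94, -0.22, -0.11, 0]]])

```text
t: 21.4
tcp_pos: [0.4603, 0.0244, 0.1645]
tool_rot: [0.771, 0.618, 0.097, 0.121]
force: [0.1, -0.3, -0.9]
finger_gap: 1.002
```

>>> move_arm(plan=[[[0.02, 0, 0, 0.12, -0.03, -0.01, 0], [0.03, 0, 0, 0.24, -0.06, -0.02, 0], [0.05, 0, 0, 0.36, -0.09, -0.03, 0], [0.06, 0, 0, 0.47, -0.12, -0.04, 0], [0.08, 0, 0, 0.59, -0.14, -0.05, 0], [0.1, 0, 0, 0.7, -0.17, -0.07, 0], [0.11, 0, 0, 0.82, -0.2, -0.08, 0], [0.133, 0, 0, 0.94, -0.23, -0.09, 0]]])

```text
t: 22.4
tcp_pos: [0.4567, 0.1218, 0.1663]
tool_rot: [0.776, 0.622, 0.065, 0.081]
force: [0.5, -0.2, -0.6]
finger_gap: 1.004
```

>>> move_arm(plan=[[[0.02, 0, 0, 0.12, -0.03, -0.01, 0], [0.03, 0, 0, 0.24, -0.06, -0.02, 0], [0.05, 0, 0, 0.36, -0.09, -0.02, 0], [0.06, 0, 0, 0.47, -0.12, -0.03, 0], [0.08, 0, 0, 0.59, -0.15, -0.04, 0], [0.1, 0, 0, 0.7, -0.18, -0.05, 0], [0.11, 0, 0, 0.82, -0.21, -0.06, 0], [0.133, 0, 0, 0.94, -0.237, -0.065, 0]]])

```text
t: 23.4
tcp_pos: [0.4532, 0.2188, 0.1678]
tool_rot: [0.779, 0.625, 0.032, 0.04]
force: [-0.4, 0.5, -0.3]
finger_gap: 1.003
```

Run:
```python
from h import *
import pickle
from scipy.optimize import least_squares
st=status.sense();s=snapshot("wrist");pickle.dump((s,st),open("w6.pkl","wb"));save(s,"w6");P=pts(s)
print(st["t"],st["tcp_pos"],st["q"].round(2))
k=(np.hypot(P[...,0]-.45,P[...,1]-.314)<.05)&(P[...,2]>.02)&(P[...,2]<.04);ij=np.argwhere(k)
if len(ij):
    q=(P[k][:,:2]*1000).astype(np.float32);h=cv2.convexHull(q)[:,0]
    f=least_squares(lambda c:np.hypot(h[:,0]-c[0],h[:,1]-c[1])-28,[450,314],loss="soft_l1")
    print(len(q),"center",f.x,np.abs(f.fun).max(),np.median(P[k][:,2]),ij.min(0),ij.max(0))
    plan([*f.x/1000,.17],tool(YAW),1)
```

```text
23.4 [0.45320759 0.21883897 0.1678439 ] [ 0.25  0.48  1.87 -0.07  0.7   0.53]
3445 center [449.77592687 313.89910114] 0.6469779414866395 0.029661345035247533 [ 27 168] [106 242]
0 turn [ 0.133 -0.002  0.   ] shift [ 0.908 -0.243 -0.044]
```

Run:
```python
from h import *
c=plan([.4498,.3139,.115],tool(YAW),1);plan([.4498,.3139,.027],tool(YAW),1,cur=c)
```

```text
0 turn [ 0.133 -0.002  0.   ] shift [ 0.907 -0.3    0.503] 
0 turn [0. 0. 0.] shift [0.   0.   0.88]
```

>>> move_arm(plan=[[[0.02, 0, 0, 0.12, -0.03, 0.02, 0], [0.04, 0, 0, 0.25, -0.07, 0.08, 0], [0.06, 0, 0, 0.38, -0.12, 0.15, 0], [0.08, 0, 0, 0.5, -0.16, 0.23, 0], [0.1, 0, 0, 0.63, -0.2, 0.32, 0], [0.12, 0, 0, 0.76, -0.25, 0.41, 0], [0.133, 0, 0, 0.907, -0.3, 0.5, 0], [0.133, 0, 0, 0.907, -0.3, 0.503, 0]]])

```text
t: 24.45
tcp_pos: [0.4488, 0.3128, 0.1137]
tool_rot: [0.78, 0.626, -0.001, -0.0]
force: [-0.1, -0.4, 0.2]
finger_gap: 0.997
```

>>> move_arm(plan=[[[0, 0, 0, 0, 0, 0.12, 0], [0, 0, 0, 0, 0, 0.25, 0], [0, 0, 0, 0, 0, 0.38, 0], [0, 0, 0, 0, 0, 0.5, 0], [0, 0, 0, 0, 0, 0.62, 0], [0, 0, 0, 0, 0, 0.73, 0], [0, 0, 0, 0, 0, 0.82, 0], [0, 0, 0, 0, 0, 0.87, 0]]])

```text
t: 25.45
tcp_pos: [0.4489, 0.3118, 0.027]
tool_rot: [0.78, 0.626, -0.0, -0.0]
force: [-0.8, -0.6, -0.1]
finger_gap: 0.999
```

Run:
```python
from h import *
st=status.sense();print(st["t"],st["force"])
plan([.4498,.3139,.027],tool(YAW),1)
```

```text
25.45 [-0.8172015  -0.55324843 -0.06000387]
0 turn [-0.001  0.    -0.   ] shift [0.022 0.004 0.   ]
```

>>> move_arm(plan=[[[0, 0, 0, 0.02, 0, 0, 0.1], [0, 0, 0, 0.02, 0, 0, 0.2], [0, 0, 0, 0.02, 0, 0, 0.3], [0, 0, 0, 0.02, 0, 0, 0.4], [0, 0, 0, 0.02, 0, 0, 0.6], [0, 0, 0, 0.02, 0, 0, 0.8], [0, 0, 0, 0.02, 0, 0, 0.8], [0, 0, 0, 0.02, 0, 0, 0.8]]], force=35)

```text
t: 26.45
tcp_pos: [0.4498, 0.314, 0.0284]
tool_rot: [0.78, 0.626, 0.001, 0.0]
force: [-1.3, -0.4, 6.1]
finger_gap: 0.635
```

Run:
```python
from h import *
st=status.sense();print(st["t"],st["tcp_pos"],st["force"],st["finger_gap"])
c=st["tcp_pos"],R.from_quat(st["tool_rot"])
f=np.array([.51771,-.18403,.07385]);off=np.array([0,0,.027])
T=tool(YAW,np.pi/6)
tgt=f+n*.080+X*.045-T.apply(off);print(tgt)
c=plan([c[0][0],c[0][1]-.04,.11],tool(YAW),1,cur=c)
plan(tgt,T,5,cur=c)
```

```text
26.45 [0.4497941  0.31399467 0.02844352] [-1.28416845 -0.38976269  6.10469826] 0.6345774515076444
[ 0.50352442 -0.18088513  0.18901269]
0 turn [ 0.001 -0.001 -0.   ] shift [-0.39   0.087 -0.816] 
0 turn [-0.133 -0.     0.   ] shift [-0.865  0.302 -0.158] 
1 turn [-0.133 -0.     0.   ] shift [-0.865  0.317 -0.126] 
2 turn [-0.133 -0.     0.   ] shift [-0.865  0.328 -0.092] 
3 turn [-0.133 -0.     0.   ] shift [-0.865  0.336 -0.057] 
4 turn [-0.133 -0.     0.   ] shift [-0.865  0.34  -0.022]
```

>>> move_arm(plan=[[[0, 0, 0, 0, 0, -0.05, 0.8], [0, 0, 0, 0, 0, -0.15, 0.8], [0, 0, 0, -0.02, 0.01, -0.27, 0.8], [0, 0, 0, -0.06, 0.02, -0.4, 0.8], [0, 0, 0, -0.12, 0.03, -0.53, 0.8], [0, 0, 0, -0.2, 0.05, -0.65, 0.8], [0, 0, 0, -0.3, 0.07, -0.76, 0.8], [0, 0, 0, -0.39, 0.087, -0.81, 0.8]]])

```text
t: 27.45
tcp_pos: [0.4498, 0.2731, 0.1096]
tool_rot: [0.78, 0.626, 0.0, 0.0]
force: [-0.7, -0.2, -1.2]
finger_gap: 0.638
```

>>> move_arm(plan=[[[-0.02, 0, 0, -0.1, 0.04, -0.02, 0.8], [-0.03, 0, 0, -0.21, 0.08, -0.04, 0.8], [-0.05, 0, 0, -0.32, 0.11, -0.06, 0.8], [-0.06, 0, 0, -0.43, 0.15, -0.08, 0.8], [-0.08, 0, 0, -0.54, 0.19, -0.1, 0.8], [-0.1, 0, 0, -0.65, 0.23, -0.12, 0.8], [-0.11, 0, 0, -0.76, 0.26, -0.14, 0.8], [-0.133, 0, 0, -0.865, 0.3, -0.16, 0.8]]])

```text
t: 28.45
tcp_pos: [0.4603, 0.1822, 0.1249]
tool_rot: [0.779, 0.625, 0.033, 0.041]
force: [0.4, 0.9, -0.2]
finger_gap: 0.638
```

>>> move_arm(plan=[[[-0.02, 0, 0, -0.1, 0.04, -0.02, 0.8], [-0.03, 0, 0, -0.21, 0.08, -0.03, 0.8], [-0.05, 0, 0, -0.32, 0.12, -0.05, 0.8], [-0.06, 0, 0, -0.43, 0.16, -0.06, 0.8], [-0.08, 0, 0, -0.54, 0.2, -0.08, 0.8], [-0.1, 0, 0, -0.65, 0.24, -0.1, 0.8], [-0.11, 0, 0, -0.76, 0.28, -0.11, 0.8], [-0.133, 0, 0, -0.865, 0.317, -0.126, 0.8]]])

```text
t: 29.45
tcp_pos: [0.4712, 0.0911, 0.1407]
tool_rot: [0.776, 0.622, 0.066, 0.082]
force: [-0.6, -0.0, -0.1]
finger_gap: 0.638
```

>>> move_arm(plan=[[[-0.02, 0, 0, -0.1, 0.04, -0.01, 0.8], [-0.03, 0, 0, -0.21, 0.08, -0.02, 0.8], [-0.05, 0, 0, -0.32, 0.12, -0.03, 0.8], [-0.06, 0, 0, -0.43, 0.16, -0.05, 0.8], [-0.08, 0, 0, -0.54, 0.2, -0.06, 0.8], [-0.1, 0, 0, -0.65, 0.25, -0.07, 0.8], [-0.11, 0, 0, -0.76, 0.29, -0.08, 0.8], [-0.133, 0, 0, -0.865, 0.328, -0.092, 0.8]]])

```text
t: 30.45
tcp_pos: [0.4818, 0.0, 0.1566]
tool_rot: [0.77, 0.618, 0.098, 0.122]
force: [0.6, 1.2, -0.8]
finger_gap: 0.642
```

>>> move_arm(plan=[[[-0.02, 0, 0, -0.1, 0.04, -0.01, 0.8], [-0.03, 0, 0, -0.21, 0.08, -0.02, 0.8], [-0.05, 0, 0, -0.32, 0.12, -0.02, 0.8], [-0.06, 0, 0, -0.43, 0.16, -0.03, 0.8], [-0.08, 0, 0, -0.54, 0.21, -0.04, 0.8], [-0.1, 0, 0, -0.65, 0.25, -0.05, 0.8], [-0.11, 0, 0, -0.76, 0.29, -0.05, 0.8], [-0.133, 0, 0, -0.865, 0.336, -0.057, 0.8]]])

```text
t: 31.45
tcp_pos: [0.4923, -0.091, 0.1723]
tool_rot: [0.763, 0.612, 0.13, 0.162]
force: [-0.1, 0.0, -1.1]
finger_gap: 0.641
```

Run:
```python
from h import *
st=status.sense();print(st["t"],st["tcp_pos"],st["force"],st["finger_gap"],st["q"].round(2))
plan([.5035,-.1809,.189],tool(YAW,np.pi/6),1)
```

```text
31.45 [ 0.49226427 -0.09102823  0.17230684] [-0.05530068  0.01713852 -1.10745447] 0.6406273476571681 [-0.46  0.43  2.11  0.46  0.22 -0.67]
0 turn [-0.133  0.001 -0.   ] shift [-0.853  0.346 -0.028]
```

>>> move_arm(plan=[[[-0.02, 0, 0, -0.12, 0.05, 0, 0.8], [-0.04, 0, 0, -0.24, 0.1, -0.01, 0.8], [-0.06, 0, 0, -0.36, 0.15, -0.01, 0.8], [-0.08, 0, 0, -0.48, 0.2, -0.02, 0.8], [-0.1, 0, 0, -0.61, 0.25, -0.02, 0.8], [-0.12, 0, 0, -0.74, 0.3, -0.03, 0.8], [-0.133, 0, 0, -0.855, 0.35, -0.03, 0.8], [-0.133, 0, 0, -0.855, 0.35, -0.03, 0.8]]])

```text
t: 32.45
tcp_pos: [0.5037, -0.1816, 0.1892]
tool_rot: [0.754, 0.604, 0.161, 0.202]
force: [0.4, -0.2, -0.7]
finger_gap: 0.635
```

```bash
python3 chk.py 0 0 0
python3 - <<'E'
from h import *
import pickle
from scipy.optimize import least_squares
s=snapshot("wrist");st=status.sense();pickle.dump((s,st),open("w7.pkl","wb"));save(s,"w7")
P=pts(s);T=R.from_quat(st["tool_rot"]);L=T.inv().apply(P.reshape(-1,3)-st["tcp_pos"]).reshape(P.shape)*1000
k=(np.hypot(L[...,0],L[...,1])<34)&(L[...,2]>-8)&(L[...,2]<8)&(s["img"].min(-1)>110)
k=cv2.morphologyEx(k.astype(np.uint8),cv2.MORPH_OPEN,np.ones((3,3),np.uint8)).astype(bool)
A=np.c_[L[k][:,:2],np.ones(k.sum())];co=np.linalg.lstsq(A,L[k][:,2],rcond=None)[0];print("top plane tilt/offset",co,k.sum(),np.percentile(L[k][:,2],[2,50,98]))
q=L[k][:,:2].astype(np.float32);h=cv2.convexHull(q)[:,0]
f=least_squares(lambda c:np.hypot(h[:,0]-c[0],h[:,1]-c[1])-28,[0,0],loss="soft_l1");print("roll c",f.x,np.abs(f.fun).max(),q.min(0),q.max(0))
S=(P-np.array([.51771,-.18403,.07385]))@np.stack([X,Y,n],1)*1000
for lo,hi in((10,24),(24,34),(36,46),(46,60)):
    k=(np.hypot(S[...,0],S[...,1])<18)&(S[...,2]>lo)&(S[...,2]<hi);q=S[k]
    if len(q): print(lo,len(q),q.min(0).round(1),q.max(0).round(1))
E
```

```text
32.45 [ 0.41 -0.24 -0.74] [-0.67  0.42  2.08  0.95  0.27 -1.33] 0.6353713993543922 [ 0.0006 -0.0022  0.0016]
foot rel bottom (tool mm) [  0.84 -45.32 107.07] F tool [-0.15  0.02  0.87] [0.045 0.259 0.008]
top plane tilt/offset [ 0.03302803  0.0145074  -1.16591546] 4639 [-2.59726247 -1.39786942  6.09438989]
roll c [-0.67520493  0.38288656] 1.1220368986139455 [-28.785864 -27.148954] [27.467438 27.51044 ]
10 276 [-12.5  -6.   10. ] [11.4 12.8 23.9]
24 635 [-14.1 -12.4  24. ] [11.3 12.6 33.9]
36 151 [-6.8 -3.8 36. ] [ 6.4  7.  45.9]
46 423 [-6.6 -6.1 46.1] [ 6.5  6.8 57.7]
```

View pics/w7.png

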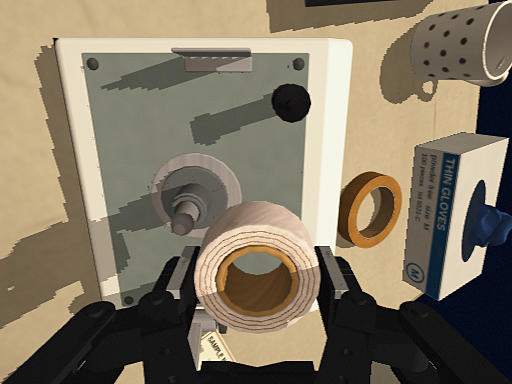

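The roll is held square (257,270), and the adapter is on the spindle at (190,200). Their relative offsets are known from this same view, so align and descend.

>>> move_arm(plan=[[[0, 0, 0, 0, -0.07, 0.02, 0.8], [0, 0, 0, 0, -0.14, 0.04, 0.8], [0, 0, 0, 0.01, -0.21, 0.06, 0.8], [0, 0, 0, 0.01, -0.28, 0.08, 0.8], [0, 0, 0, 0.01, -0.36, 0.1, 0.8], [0, 0, 0, 0.015, -0.457, 0.12, 0.8], [0, 0, 0, 0.015, -0.457, 0.12, 0.8], [0, 0, 0, 0.015, -0.457, 0.12, 0.8]]])

```text
t: 33.5
tcp_pos: [0.4715, -0.1713, 0.156]
tool_rot: [0.753, 0.605, 0.162, 0.201]
force: [-0.5, 0.9, -1.6]
finger_gap: 0.633
```

```bash
python3 chk.py -.7 .4 28.5
```

```text
33.5 [-0.51  0.94 -1.64] [-0.71  0.48  2.19  1.57  0.24 -2.  ] 0.6334511679381754 [ 0.0012 -0.0002 -0.0002]
foot rel bottom (tool mm) [-1.68  0.08 66.59] F tool [ 0.81 -1.42  1.07] [ 0.092  0.315 -0.014]
```

Correct x by −1.7 mm, then descend 30 mm to above the sleeve top and onward.

>>> move_arm(plan=[[[0, 0, 0, -0.017, 0, 0, 0.8], [0, 0, 0, -0.017, 0, 0.03, 0.8], [0, 0, 0, -0.017, 0, 0.08, 0.8], [0, 0, 0, -0.017, 0, 0.13, 0.8], [0, 0, 0, -0.017, 0, 0.18, 0.8], [0, 0, 0, -0.017, 0, 0.23, 0.8], [0, 0, 0, -0.017, 0, 0.28, 0.8], [0, 0, 0, -0.017, 0, 0.3, 0.8]]])

```text
t: 34.5
tcp_pos: [0.4858, -0.1765, 0.1296]
tool_rot: [0.754, 0.605, 0.162, 0.201]
force: [0.5, -0.3, -1.1]
finger_gap: 0.641
```

```bash
python3 chk.py -.7 .4 28.5
```

```text
34.5 [ 0.54 -0.31 -1.07] [-0.69  0.56  2.17  1.83  0.24 -2.25] 0.6411100236600444 [ 0.0014 -0.0003  0.0004]
foot rel bottom (tool mm) [ 0.29  0.24 36.18] F tool [-0.19 -0.02  1.22] [0.085 0.287 0.043]
```

>>> move_arm(plan=[[[0, 0, 0, 0, 0, 0.03, 0.8], [0, 0, 0, 0, 0, 0.06, 0.8], [0, 0, 0, 0, 0, 0.1, 0.8], [0, 0, 0, 0, 0, 0.14, 0.8], [0, 0, 0, 0, 0, 0.18, 0.8], [0, 0, 0, 0, 0, 0.22, 0.8], [0, 0, 0, 0, 0, 0.26, 0.8], [0, 0, 0, 0, 0, 0.28, 0.8]]])

```text
t: 35.5
tcp_pos: [0.4993, -0.1794, 0.1053]
tool_rot: [0.754, 0.605, 0.162, 0.201]
force: [-0.4, -0.2, -0.3]
finger_gap: 0.641
```

>>> move_arm(plan=[[[0, 0, 0, 0, 0, 0.006, 0.8], [0, 0, 0, 0, 0, 0.012, 0.8], [0, 0, 0, 0, 0, 0.018, 0.8], [0, 0, 0, 0, 0, 0.024, 0.8], [0, 0, 0, 0, 0, 0.03, 0.8], [0, 0, 0, 0, 0, 0.036, 0.8], [0, 0, 0, 0, 0, 0.04, 0.8], [0, 0, 0, 0, 0, 0.04, 0.8]]])

```text
t: 36.5
tcp_pos: [0.5011, -0.1798, 0.1021]
tool_rot: [0.754, 0.605, 0.162, 0.201]
force: [0.2, -0.9, -0.5]
finger_gap: 0.64
```

```bash
python3 chk.py -.7 .4 28.5
```

```text
36.5 [ 0.16 -0.9  -0.48] [-0.67  0.64  2.14  2.05  0.25 -2.46] 0.6397450521181818 [ 0.0013 -0.0002  0.0004]
foot rel bottom (tool mm) [0.16 0.35 4.52] F tool [-0.84  0.07  0.59] [0.077 0.291 0.03 ]
```

>>> move_arm(plan=[[[0, 0, 0, 0, 0, 0.004, 0.8], [0, 0, 0, 0, 0, 0.007, 0.8], [0, 0, 0, 0, 0, 0.01, 0.8], [0, 0, 0, 0, 0, 0.012, 0.8], [0, 0, 0, 0, 0, 0.014, 0.8], [0, 0, 0, 0, 0, 0.016, 0.8], [0, 0, 0, 0, 0, 0.016, 0.8], [0, 0, 0, 0, 0, 0.016, 0.8]]])

```text
t: 37.5
tcp_pos: [0.5013, -0.1798, 0.1017]
tool_rot: [0.754, 0.604, 0.162, 0.202]
force: [-5.9, 1.0, 10.2]
finger_gap: 0.638
```

```bash
python3 chk.py -.7 .4 28.5
```

```text
37.5 [-5.92  1.04 10.19] [-0.67  0.64  2.14  2.06  0.25 -2.47] 0.6379587414837803 [ 0.0006 -0.0008  0.0006]
foot rel bottom (tool mm) [0.15 0.36 4.07] F tool [ -0.27  -0.11 -11.82] [-0.096  0.154 -0.031]
```

Contact is at 4.07 mm, and home is 4.0 mm. Release and retract.

>>> move_arm(plan=[[[0, 0, 0, 0, 0, -0.005, 0.8], [0, 0, 0, 0, 0, -0.01, 0.6], [0, 0, 0, 0, 0, -0.01, 0.4], [0, 0, 0, 0, 0, -0.01, 0.3], [0, 0, 0, 0, 0, -0.01, 0.2], [0, 0, 0, 0, 0, -0.01, 0.1], [0, 0, 0, 0, 0, -0.01, 0.1], [0, 0, 0, 0, 0, -0.03, 0.1]]])

```text
t: 38.5
tcp_pos: [0.5004, -0.1796, 0.1033]
tool_rot: [0.754, 0.605, 0.162, 0.201]
force: [0.2, -0.1, -0.1]
finger_gap: 0.902
```

>>> move_arm(plan=[[[0, 0, 0, 0, 0, -0.05, 0.1], [0, 0, 0, 0, 0, -0.15, 0.1], [0, 0, 0, 0, 0, -0.28, 0.1], [0, 0, 0, 0, 0, -0.41, 0.1], [0, 0, 0, 0, 0, -0.54, 0.1], [0, 0, 0, 0, 0, -0.65, 0.1], [0, 0, 0, 0, 0, -0.7, 0.1], [0, 0, 0, 0, 0, -0.7, 0.1]]])

```text
t: 39.5
tcp_pos: [0.4661, -0.172, 0.1646]
tool_rot: [0.753, 0.605, 0.162, 0.202]
force: [-0.3, 0.0, 0.3]
finger_gap: 0.902
```

Run:
```python
from h import *
import pickle
st=status.sense();s=snapshot("wrist");t=snapshot("top");pickle.dump((s,t,st),open("w8.pkl","wb"));save(s,"w8");save(t,"t8")
print(st["t"],st["tcp_pos"],st["q"].round(2),st["finger_gap"])
B=np.stack([X,Y,n],1);f=np.array([.51771,-.18403,.07385])
S=(pts(s)-f)@B*1000
k=(np.hypot(S[...,0],S[...,1])<30)&(S[...,2]>26)&(S[...,2]<42)&(np.hypot(S[...,0],S[...,1])>17);q=S[k];print("roll top z",np.percentile(q[:,2],[5,50,95]).round(1),q.min(0).round(1),q.max(0).round(1))
# keeper / knob from top: dark pixels high up
P=pts(t);S=(P-f)@B*1000;im=t["img"]
k=(S[...,1]<-85)&(S[...,1]>-150)&(S[...,2]>100)&(S[...,2]<190)&(np.abs(S[...,0])<40)&(im.max(-1)<60)
print("knob",k.sum(),np.argwhere(k).mean(0),S[k].mean(0).round(1) if k.any() else"",P[k].mean(0).round(4) if k.any() else "")
v,u=np.argwhere(k).mean(0)
d=ray(t,u,v,0);o=t["T"][:3,3]
for q in(1.75,1.85,1.95,2.0,2.05):
    w=f+Y*(-.078+.13*np.cos(q)+.003*np.sin(q))+n*(.04+.13*np.sin(q)-.003*np.cos(q));e=ray(t,u,v,w[2])-w;print(q,w.round(4),"miss mm",(np.array([e@X,e@Y,e@n])*1000).round(1))
```

```text
39.5 [ 0.46610451 -0.17201883  0.16461944] [-0.72  0.46  2.19  1.48  0.24 -1.92] 0.9021811295782225
roll top z [31.3 34.1 35.2] [-29.7 -26.7  26. ] [24.8 28.7 36.2]
knob 27 [220.40740741 363.25925926] [   3.7 -129.9  165.9] [ 0.4117 -0.2936  0.2193]
1.75 [ 0.4142 -0.2617  0.2197] miss mm [  3.8 -31.6  -2.2]
1.85 [ 0.4128 -0.2744  0.2174] miss mm [  3.1 -19.3  -1.8]
1.95 [ 0.412  -0.2869  0.214 ] miss mm [ 2.  -7.6 -1.1]
2.0 [ 0.4119 -0.2931  0.2119] miss mm [ 1.3 -2.  -0.7]
2.05 [ 0.4119 -0.2991  0.2096] miss mm [ 0.5  3.4 -0.3]
```

The roll is home (top at 34.1 mm, expected 34). The keeper knob fits q≈2.03. Now approach the knob from the +y side with the jaw straddling it.

```bash
cat >> h.py <<'E'
F=np.array([.51771,-.18403,.07385])
def knob(q): return F+Y*(-.078+.13*np.cos(q)+.003*np.sin(q))+n*(.04+.13*np.sin(q)-.003*np.cos(q))
TT=tool(YAW,np.pi/6)
E
python3 - <<'E'
from h import *
k=knob(2.03);print(k)
c=plan(k+n*.013+Y*.05,TT,1);plan(k+n*.003,TT,1,cur=c)
E
```

```text
[ 0.41187944 -0.2967207   0.21055888]
0 turn [-0.001  0.001 -0.001] shift [-0.835  0.005 -0.662] 
0 turn [0. 0. 0.] shift [-0.5  0.   0.1]
```

>>> move_arm(plan=[[[0, 0, 0, 0, 0, -0.1, 0.1], [0, 0, 0, -0.08, 0, -0.22, 0.1], [0, 0, 0, -0.2, 0, -0.36, 0.1], [0, 0, 0, -0.33, 0, -0.5, 0.1], [0, 0, 0, -0.46, 0, -0.6, 0.1], [0, 0, 0, -0.6, 0, -0.66, 0.1], [0, 0, 0, -0.74, 0, -0.66, 0.1], [0, 0, 0, -0.83, 0, -0.66, 0.1]]])

```text
t: 40.6
tcp_pos: [0.4162, -0.2468, 0.221]
tool_rot: [0.754, 0.604, 0.162, 0.201]
force: [-0.6, 0.1, -0.3]
finger_gap: 0.9
```

```bash
python3 chk.py 0 0 0
python3 - <<'E'
from h import *
import pickle
s=snapshot("wrist");st=status.sense();pickle.dump((s,st),open("w9.pkl","wb"));save(s,"w9")
P=pts(s);S=(P-F)@np.stack([X,Y,n],1)*1000
k=(np.hypot(S[...,1]+133,S[...,2]-158)<25)&(np.abs(S[...,0])<22)
print(k.sum(),np.argwhere(k).mean(0) if k.any() else "",S[k].min(0),S[k].max(0))
plan(knob(2.03)+n*.003,TT,1)
E
```

```text
40.6 [-0.57  0.07 -0.3 ] [-0.97  0.31  2.15  0.91  0.45 -1.54] 0.9000492655443624 [ 0.0014 -0.0003  0.0009]
foot rel bottom (tool mm) [ 83.34   0.7  170.15] F tool [-0.06 -0.64 -0.02] [0.071 0.255 0.018]
1709 [339.51082504 256.62902282] [ -11.7350973  -137.7490703   135.77047942] [   9.72841445 -120.43964219  168.8178878 ]
0 turn [-0.001  0.002 -0.002] shift [-0.486  0.003  0.093]
```

View pics/w9.png

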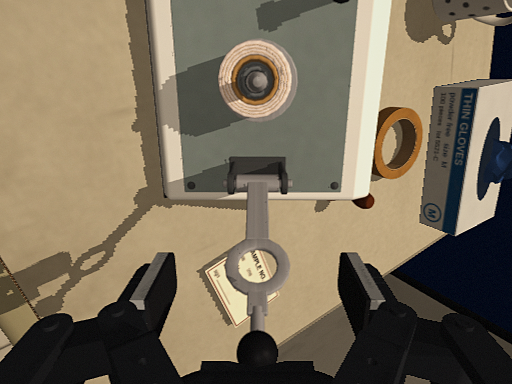

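The wrist view shows the roll home, the keeper bar, and the knob at (257,350) centred between the jaws. Move in and pinch.

>>> move_arm(plan=[[[0, 0, 0, -0.1, 0, 0.02, 0.1], [0, 0, 0, -0.2, 0, 0.04, 0.1], [0, 0, 0, -0.3, 0, 0.06, 0.1], [0, 0, 0, -0.4, 0, 0.08, 0.1], [0, 0, 0, -0.48, 0, 0.093, 0.1], [0, 0, 0, -0.48, 0, 0.093, 0.3], [0, 0, 0, -0.48, 0, 0.093, 0.5], [0, 0, 0, -0.48, 0, 0.093, 0.6]]], force=30)

```text
t: 41.65
tcp_pos: [0.4103, -0.2933, 0.2132]
tool_rot: [0.753, 0.605, 0.162, 0.201]
force: [-0.0, 0.5, 0.1]
finger_gap: 0.404
```

>>> move_arm(plan=[[[0, 0, 0, 0, 0, 0, 0.7], [0, 0, 0, 0, 0, 0, 0.8], [0, 0, 0, 0, 0, 0, 0.9], [0, 0, 0, 0, 0, 0, 1], [0, 0, 0, 0, 0, 0, 1], [0, 0, 0, 0, 0, 0, 1], [0, 0, 0, 0, 0, 0, 1], [0, 0, 0, 0, 0, 0, 1]]])

```text
t: 42.65
tcp_pos: [0.4103, -0.2936, 0.2133]
tool_rot: [0.754, 0.605, 0.162, 0.201]
force: [-2.4, 1.7, 5.0]
finger_gap: 0.23
```

```bash
cat > arc.py <<'E'
from h import *
import sys
st=status.sense();T=R.from_quat(st["tool_rot"]);g=(st["tcp_pos"]-F)@np.stack([X,Y,n],1)*1000
print(st["t"],"gap",st["finger_gap"],"F tool",T.inv().apply(st["force"]).round(1),"q",st["q"].round(2))
dy,dz=g[1]+78,g[2]-3-40;q0=np.arctan2(dz,dy)+np.arctan2(3,130);print("S tcp",g.round(1),"r",np.hypot(dy,dz),"keeper",q0)
q1=float(sys.argv[1]);off=st["tcp_pos"]-knob(q0)
# arc rows, keep offset for radius error out: aim at ideal circle
for i in range(1,9):
    q=q0+(q1-q0)*i/8;print(i,round(q,3),(T.inv().apply(knob(q)-knob(q0))/.1).round(3))
E
python3 arc.py 1.5
```

```text
42.65 gap 0.23034168161497803 F tool [ 1.2  0.1 -5.7] q [-1.06  0.35  2.1   0.9   0.49 -1.6 ]
S tcp [  -0.5 -130.2  161.3] r 129.3228098605939 keeper 2.009576155440539
1 1.946 [ 0.077 -0.    -0.031]
2 1.882 [ 0.155 -0.    -0.057]
3 1.818 [ 0.236 -0.    -0.078]
4 1.755 [ 0.317 -0.    -0.094]
5 1.691 [ 0.399 -0.    -0.105]
6 1.627 [ 0.482 -0.    -0.11 ]
7 1.564 [ 0.564 -0.    -0.11 ]
8 1.5 [ 0.647 -0.    -0.105]
```

>>> move_arm(plan=[[[0, 0, 0, 0.077, 0, -0.031, 1], [0, 0, 0, 0.155, 0, -0.057, 1], [0, 0, 0, 0.236, 0, -0.078, 1], [0, 0, 0, 0.317, 0, -0.094, 1], [0, 0, 0, 0.399, 0, -0.105, 1], [0, 0, 0, 0.482, 0, -0.11, 1], [0, 0, 0, 0.564, 0, -0.11, 1], [0, 0, 0, 0.647, 0, -0.105, 1]]])

```text
t: 43.65
tcp_pos: [0.4195, -0.2288, 0.2223]
tool_rot: [0.753, 0.605, 0.162, 0.201]
force: [-1.2, -1.5, 3.0]
finger_gap: 0.23
```

```bash
python3 arc.py 0.95
```

```text
43.65 gap 0.2301143730827974 F tool [-1.7  0.7 -3. ] q [-0.93  0.3   2.16  0.91  0.43 -1.51]
S tcp [ -0.4 -64.9 171.7] r 129.33210402527985 keeper 1.492682630216681
1 1.425 [ 0.087 -0.     0.012]
2 1.357 [ 0.174 -0.     0.03 ]
3 1.289 [ 0.259 -0.     0.053]
4 1.221 [0.342 0.    0.083]
5 1.154 [0.423 0.    0.118]
6 1.086 [0.501 0.    0.158]
7 1.018 [0.577 0.    0.203]
8 0.95 [0.649 0.    0.254]
```

>>> move_arm(plan=[[[0, 0, 0, 0.087, 0, 0.012, 1], [0, 0, 0, 0.174, 0, 0.03, 1], [0, 0, 0, 0.259, 0, 0.053, 1], [0, 0, 0, 0.342, 0, 0.083, 1], [0, 0, 0, 0.423, 0, 0.118, 1], [0, 0, 0, 0.501, 0, 0.158, 1], [0, 0, 0, 0.577, 0, 0.203, 1], [0, 0, 0, 0.649, 0, 0.254, 1]]])

```text
t: 44.65
tcp_pos: [0.4462, -0.1678, 0.2001]
tool_rot: [0.753, 0.605, 0.162, 0.201]
force: [1.5, 0.3, 3.7]
finger_gap: 0.235
```

```bash
python3 arc.py 0.5
```

```text
44.65 gap 0.23522234082617785 F tool [ 0.6  3.1 -2.5] q [-0.75  0.35  2.2   1.11  0.29 -1.57]
S tcp [ -0.3   0.4 146. ] r 129.42409855575121 keeper 0.9432422522451055
1 0.888 [0.056 0.    0.045]
2 0.832 [0.109 0.    0.094]
3 0.777 [0.16  0.    0.145]
4 0.722 [0.208 0.    0.199]
5 0.666 [0.253 0.    0.255]
6 0.611 [0.294 0.    0.314]
7 0.555 [0.332 0.    0.375]
8 0.5 [0.367 0.    0.438]
```

>>> move_arm(plan=[[[0, 0, 0, 0.056, 0, 0.045, 1], [0, 0, 0, 0.109, 0, 0.094, 1], [0, 0, 0, 0.16, 0, 0.145, 1], [0, 0, 0, 0.208, 0, 0.199, 1], [0, 0, 0, 0.253, 0, 0.255, 1], [0, 0, 0, 0.294, 0, 0.314, 1], [0, 0, 0, 0.332, 0, 0.375, 1], [0, 0, 0, 0.367, 0, 0.438, 1]]])

```text
t: 45.65
tcp_pos: [0.4758, -0.1366, 0.162]
tool_rot: [0.753, 0.605, 0.163, 0.201]
force: [1.3, 1.9, 3.2]
finger_gap: 0.233
```

```bash
python3 arc.py 0.12
```

```text
45.65 gap 0.23342733859714948 F tool [ 2.1  2.4 -2.4] q [-0.62  0.46  2.2   1.62  0.2  -1.98]
S tcp [ -0.2  37.3 101.9] r 129.48112577831063 keeper 0.4956801668901973
1 0.449 [0.026 0.    0.055]
2 0.402 [0.05  0.    0.111]
3 0.355 [0.071 0.    0.169]
4 0.308 [0.09  0.    0.227]
5 0.261 [0.105 0.    0.286]
6 0.214 [0.118 0.    0.346]
7 0.167 [0.128 0.    0.406]
8 0.12 [0.135 0.    0.466]
```

>>> move_arm(plan=[[[0, 0, 0, 0.026, 0, 0.055, 1], [0, 0, 0, 0.05, 0, 0.111, 1], [0, 0, 0, 0.071, 0, 0.169, 1], [0, 0, 0, 0.09, 0, 0.227, 1], [0, 0, 0, 0.105, 0, 0.286, 1], [0, 0, 0, 0.118, 0, 0.346, 1], [0, 0, 0, 0.128, 0, 0.406, 1], [0, 0, 0, 0.135, 0, 0.466, 1]]])

```text
t: 46.65
tcp_pos: [0.5016, -0.1285, 0.1216]
tool_rot: [0.753, 0.605, 0.163, 0.201]
force: [1.9, 2.0, 2.3]
finger_gap: 0.232
```

```bash
python3 arc.py 0.0
```

```text
46.65 gap 0.2316085327286683 F tool [ 2.3  2.4 -1.3] q [-0.56  0.58  2.18  2.15  0.21 -2.46]
S tcp [-0.1 50.7 55.2] r 129.26703416872854 keeper 0.1177582115429115
1 0.103 [ 0.002 -0.     0.019]
2 0.088 [ 0.003 -0.     0.038]
3 0.074 [ 0.004 -0.     0.057]
4 0.059 [ 0.005 -0.     0.076]
5 0.044 [ 0.005 -0.     0.096]
6 0.029 [ 0.006 -0.     0.115]
7 0.015 [ 0.005 -0.     0.134]
8 0.0 [ 0.005 -0.     0.153]
```

Now the slow final part: down to about 0.02 rad first, then feel for contact.

>>> move_arm(plan=[[[0, 0, 0, 0.002, 0, 0.018, 1], [0, 0, 0, 0.003, 0, 0.036, 1], [0, 0, 0, 0.004, 0, 0.054, 1], [0, 0, 0, 0.005, 0, 0.072, 1], [0, 0, 0, 0.005, 0, 0.09, 1], [0, 0, 0, 0.005, 0, 0.105, 1], [0, 0, 0, 0.005, 0, 0.12, 1], [0, 0, 0, 0.005, 0, 0.13, 1]]])

```text
t: 47.65
tcp_pos: [0.5076, -0.1298, 0.1108]
tool_rot: [0.753, 0.605, 0.163, 0.202]
force: [3.6, 4.1, 2.4]
finger_gap: 0.233
```

>>> move_arm(plan=[[[0, 0, 0, 0, 0, 0.003, 1], [0, 0, 0, 0, 0, 0.006, 1], [0, 0, 0, 0, 0, 0.009, 1], [0, 0, 0, 0, 0, 0.012, 1], [0, 0, 0, 0, 0, 0.015, 1], [0, 0, 0, 0, 0, 0.018, 1], [0, 0, 0, 0, 0, 0.02, 1], [0, 0, 0, 0, 0, 0.02, 1]]])

```text
t: 48.65
tcp_pos: [0.5085, -0.1303, 0.1091]
tool_rot: [0.753, 0.605, 0.162, 0.202]
force: [3.9, 4.4, 1.8]
finger_gap: 0.231
```

```bash
python3 arc.py 0.0|head -2
```

```text
48.65 gap 0.23122451319129772 F tool [ 5.2  3.3 -0.1] q [-0.55  0.62  2.16  2.26  0.22 -2.57]
S tcp [-0.2 50.4 40.8] r 128.44014883033404 keeper 0.005905212444036342
```

>>> move_arm(plan=[[[0, 0, 0, 0.004, 0, 0.002, 1], [0, 0, 0, 0.008, 0, 0.004, 1], [0, 0, 0, 0.008, 0, 0.006, 1], [0, 0, 0, 0.008, 0, 0.008, 1], [0, 0, 0, 0.008, 0, 0.01, 1], [0, 0, 0, 0.008, 0, 0.012, 1], [0, 0, 0, 0.008, 0, 0.014, 1], [0, 0, 0, 0.008, 0, 0.014, 1]]])

```text
t: 49.65
tcp_pos: [0.5092, -0.1304, 0.1078]
tool_rot: [0.754, 0.604, 0.162, 0.202]
force: [5.0, 1.3, 2.9]
finger_gap: 0.232
```

```bash
python3 arc.py 0.0|head -2
```

```text
49.65 gap 0.23206830546630458 F tool [ 2.4  5.5 -0.2] q [-0.55  0.62  2.16  2.27  0.22 -2.58]
S tcp [-0.3 50.5 39.4] r 128.57538230248488 keeper -0.005116193956848869
```

>>> move_arm(plan=[[[0, 0, 0, 0, 0, 0.003, 1], [0, 0, 0, 0, 0, 0.006, 1], [0, 0, 0, 0, 0, 0.009, 1], [0, 0, 0, 0, 0, 0.012, 1], [0, 0, 0, 0, 0, 0.015, 1], [0, 0, 0, 0, 0, 0.015, 1], [0, 0, 0, 0, 0, 0.015, 1], [0, 0, 0, 0, 0, 0.015, 1]]])

```text
t: 50.65
tcp_pos: [0.51, -0.1306, 0.1065]
tool_rot: [0.753, 0.605, 0.162, 0.202]
force: [4.9, -0.3, 3.2]
finger_gap: 0.236
```

```bash
python3 arc.py 0.0|head -2
```

```text
50.65 gap 0.23554136988513683 F tool [ 0.8  5.9 -0.4] q [-0.55  0.62  2.16  2.28  0.22 -2.59]
S tcp [-0.2 50.5 37.9] r 128.55642492944668 keeper -0.016980310698290636
```

Run:
```python
from h import *
import pickle
s=snapshot("wrist");st=status.sense();pickle.dump((s,st),open("w10.pkl","wb"));save(s,"w10")
S=(pts(s)-F)@np.stack([X,Y,n],1)*1000
for y in range(-76,64,7):
    k=(np.abs(S[...,0])<18)&(S[...,1]>y)&(S[...,1]<y+7)&(S[...,2]>36)&(S[...,2]<54)
    if k.sum()>8: print(y,k.sum(),np.percentile(S[k],[5,50,95],axis=0)[:,2].round(1), "x",S[k][:,0].min().round(1),S[k][:,0].max().round(1))
```

```text
1 149 [36.6 38.9 41.6] x -6.8 5.4
8 359 [42.5 43.6 44.3] x -14.9 13.6
15 668 [40.5 43.7 44.7] x -14.6 13.5
22 282 [43.5 44.4 46.1] x -6.3 5.4
29 335 [41.4 45.4 47. ] x -6.6 5.4
36 267 [40.8 46.8 53.7] x -12.5 11.3
43 413 [48.7 52.7 53.8] x -12.2 11.0
50 928 [45.  52.3 53.9] x -13.2 18.0
57 1968 [38.3 47.5 53.2] x -17.2 16.7
```

View pics/w10.png

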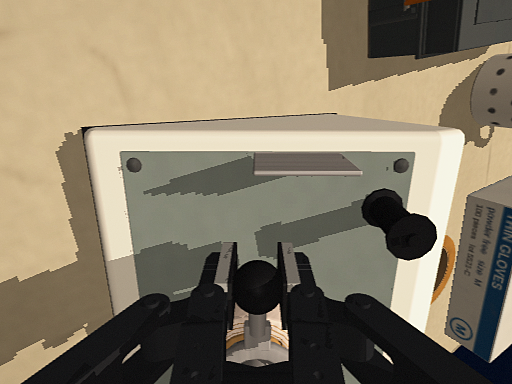

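Run:
```python
from h import *
import pickle
from scipy.optimize import least_squares
for w in("w9","w10"):
    s,st=pickle.load(open(w+".pkl","rb"));S=(pts(s)-F)@np.stack([X,Y,n],1)*1000
    T=(st["tcp_pos"]-F)@np.stack([X,Y,n],1)*1000
    vv,uu=np.mgrid[:384,:512];u0,v0,r=(257,350,17) if w=="w9" else(258,286,20)
    k=(np.hypot(uu-u0,vv-v0)<r)&(s["img"].max(-1)<70);q=S[k]
    q=q[np.abs(q-np.median(q,0)).max(1)<14]
    f=least_squares(lambda c:np.linalg.norm(q-c,axis=1)-11,np.median(q,0)-[0,5,5],loss="soft_l1");print(w,len(q),"knob",f.x.round(1),"rms",np.std(f.fun).round(2),"tcp",T.round(1))
    c=f.x;print(" q from knob",np.arctan2(c[2]-40,c[1]+78)+3/130,"r",np.hypot(c[2]-40,c[1]+78))
s,st=pickle.load(open("w10.pkl","rb"));S=(pts(s)-F)@np.stack([X,Y,n],1)*1000
k=(np.abs(S[...,0])<4)&(S[...,1]>9)&(S[...,1]<36)&(S[...,2]>41)&(S[...,2]<48);print("bar slope",np.polyfit(S[k][:,1],S[k][:,2],1),k.sum())
k=(np.hypot(S[...,0],S[...,1])<29)&(np.hypot(S[...,0],S[...,1])>17)&(S[...,2]>28)&(S[...,2]<38)&(np.abs(S[...,0])>15);print("roll top",k.sum(),np.median(S[k],0))
```

```text
w9 880 knob [  -1.1 -135.6  157.4] rms 0.59 tcp [ -0.2 -84.4 170.1]
 q from knob 2.049770563123504 r 130.71933354755637
w10 1240 knob [-0.5 51.5 43.5] rms 0.54 tcp [-0.3 50.4 37.9]
 q from knob 0.05032134112490848 r 129.5651143190784
bar slope [ 0.12318191 41.74955641] 679
roll top 15 [-15.44209689  12.742097    34.05129216]
```

A sphere fit puts the knob at q≈0.05, 5.6 mm behind the TCP, so it slid in the grip and the arm is not down yet. Continue lowering gently and re-measure.

>>> move_arm(plan=[[[0, 0, 0, 0.005, 0, 0.006, 1], [0, 0, 0, 0.01, 0, 0.012, 1], [0, 0, 0, 0.01, 0, 0.018, 1], [0, 0, 0, 0.01, 0, 0.024, 1], [0, 0, 0, 0.01, 0, 0.03, 1], [0, 0, 0, 0.01, 0, 0.036, 1], [0, 0, 0, 0.01, 0, 0.04, 1], [0, 0, 0, 0.01, 0, 0.04, 1]]])

```text
t: 51.7
tcp_pos: [0.512, -0.131, 0.1029]
tool_rot: [0.754, 0.604, 0.161, 0.202]
force: [4.9, -3.7, 3.7]
finger_gap: 0.235
```

```bash
cat > kn.py <<'E'
from h import *
from scipy.optimize import least_squares
s=snapshot("wrist");save(s,"wk");S=(pts(s)-F)@np.stack([X,Y,n],1)*1000
k=(s["img"].max(-1)<70)&(np.abs(S[...,0])<9)&(np.abs(S[...,1]-51)<16)&(S[...,2]>38)&(S[...,2]<60);q=S[k]
f=least_squares(lambda c:np.linalg.norm(q-c,axis=1)-11,[0,51,40],loss="soft_l1");c=f.x
print(len(q),"knob",c.round(1),np.std(f.fun).round(2),"q",np.arctan2(c[2]-40,c[1]+78)+3/130)
E
python3 arc.py 0.0|head -2; python3 kn.py
```

```text
51.7 gap 0.23486357953296144 F tool [-2.5  6.7 -0.4] q [-0.55  0.63  2.16  2.31  0.22 -2.61]
S tcp [-0.3 50.5 33.7] r 128.8665846477084 keeper -0.04910916867290768
2021 knob [-0.5 51.6 39.4] 0.56 q 0.01835449764425361
```

The knob now follows the tool (39.4 mm, target 37). Another 2.5–3 mm to go.

>>> move_arm(plan=[[[0, 0, 0, 0, 0, 0.004, 1], [0, 0, 0, 0, 0, 0.008, 1], [0, 0, 0, 0, 0, 0.012, 1], [0, 0, 0, 0, 0, 0.016, 1], [0, 0, 0, 0, 0, 0.02, 1], [0, 0, 0, 0, 0, 0.024, 1], [0, 0, 0, 0, 0, 0.028, 1], [0, 0, 0, 0, 0, 0.028, 1]]])

```text
t: 52.75
tcp_pos: [0.5131, -0.1312, 0.1011]
tool_rot: [0.754, 0.604, 0.161, 0.202]
force: [1.5, -4.2, 9.2]
finger_gap: 0.233
```

```bash
python3 arc.py 0.0|head -2; python3 kn.py
```

```text
52.75 gap 0.2333585445878911 F tool [-3.8  6.7 -6.7] q [-0.55  0.64  2.16  2.33  0.22 -2.63]
S tcp [-0.2 50.6 31.6] r 129.112580195256 keeper -0.06570898315565854
1905 knob [-0.5 51.5 37.3] 0.57 q 0.0022548339962121175
```

Contact at 6.7 N with the knob at 37.3 mm, q≈0.002: the arm rests on the roll. Release and retract along the tool axis.

>>> move_arm(plan=[[[0, 0, 0, 0, 0, -0.003, 1], [0, 0, 0, 0, 0, -0.003, 0.85], [0, 0, 0, 0, 0, -0.003, 0.7], [0, 0, 0, 0, 0, -0.003, 0.6], [0, 0, 0, 0, 0, -0.003, 0.5], [0, 0, 0, 0, 0, -0.003, 0.45], [0, 0, 0, 0, 0, -0.003, 0.45], [0, 0, 0, 0, 0, -0.003, 0.45]]])

```text
t: 53.8
tcp_pos: [0.5128, -0.13, 0.1007]
tool_rot: [0.754, 0.605, 0.161, 0.201]
force: [-0.5, -0.0, 0.5]
finger_gap: 0.55
```

>>> move_arm(plan=[[[0, 0, 0, 0, 0, -0.04, 0.45], [0, 0, 0, 0, 0, -0.12, 0.45], [0, 0, 0, 0, 0, -0.24, 0.45], [0, 0, 0, 0, 0, -0.36, 0.45], [0, 0, 0, 0, 0, -0.48, 0.45], [0, 0, 0, 0, 0, -0.6, 0.45], [0, 0, 0, 0, 0, -0.72, 0.45], [0, 0, 0, 0, 0, -0.8, 0.45]]])

```text
t: 54.8
tcp_pos: [0.4736, -0.1213, 0.1708]
tool_rot: [0.753, 0.605, 0.162, 0.202]
force: [0.2, -0.6, -0.3]
finger_gap: 0.551
```

>>> move_arm(plan=[[[0, 0, 0, 0.05, 0, -0.02, 0.45], [0, 0, 0, 0.12, 0, -0.05, 0.45], [0, 0, 0, 0.2, 0, -0.08, 0.45], [0, 0, 0, 0.3, 0, -0.1, 0.45], [0, 0, 0, 0.4, 0, -0.12, 0.45], [0, 0, 0, 0.48, 0, -0.14, 0.45], [0, 0, 0, 0.5, 0, -0.15, 0.45], [0, 0, 0, 0.5, 0, -0.15, 0.45]]])

```text
t: 55.8
tcp_pos: [0.4775, -0.0708, 0.183]
tool_rot: [0.753, 0.605, 0.162, 0.201]
force: [-0.2, 0.6, -0.8]
finger_gap: 0.55
```

```bash
python3 kn.py
python3 - <<'E'
from h import *
st=status.sense();print(st["t"],st["tcp_pos"],st["force"],st["finger_gap"])
a=cv2.imread("pics/wk.png");t=snapshot("top");b=cv2.resize(t["img"][135:260,100:415,::-1],(512,203));cv2.imwrite("pics/fin.png",np.vstack([a,b]))
S=(pts(cv2 and snapshot("wrist"))-F)@np.stack([X,Y,n],1)*1000
k=(np.hypot(S[...,0],S[...,1])<28)&(np.abs(S[...,0])>19)&(S[...,2]>20)&(S[...,2]<42);print("roll top",k.sum(),np.percentile(S[k][:,2],[10,50,90]).round(1))
E
```

```text
598 knob [-0.6 51.5 37.4] 0.56 q 0.0031221795614856385
55.85 [ 0.47755301 -0.07104431  0.18302046] [-0.30016342  0.27153029  0.35464764] 0.5494764902496274
roll top 494 [32.3 34.3 37.6]
```

View pics/fin.png

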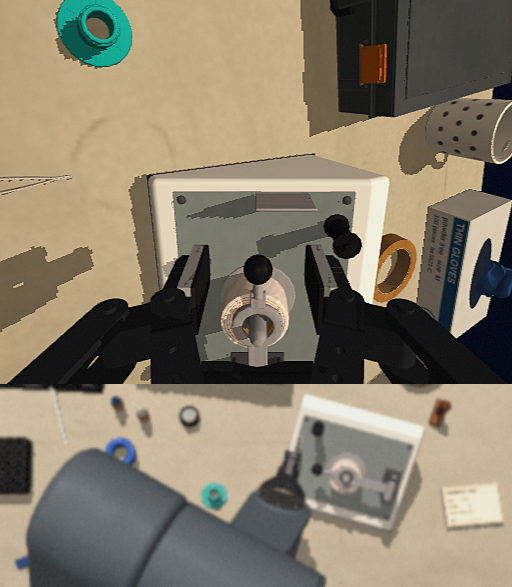

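The keeper lies over the roll with the knob at (258,268), the gripper is clear, and the bystanders in view are in place. Hand in.

```bash
python3 -c "
from station import manip
print(manip.sign_off())"
```

```text
the job is handed in; nothing more can be done
None
```

The dispenser is loaded and the job was handed in at about 56 s (limit 69 s). The hand-in itself gives no verdict.

- **Adapter:** it is threaded onto the spindle flange down and was lowered until it met about 20 N of contact. After release, the flange top measured 4.3 mm and the sleeve top 29.6 mm above the seat, against 4 and 30 mm expected.
- **Roll:** it is threaded over the adapter and lowered until contact at 4.07 mm, against 4.0 mm for home. Its top measured 34.1 mm after release, and 34.3 mm at the end, against 34 mm expected.
- **Hold-down arm:** it was pinched by the knob, swung over and eased down until it touched at about 7 N, then released. After I let go, the knob measured 37.4 mm above the seat (37 mm expected), which puts the arm at about 0.003 rad, resting on the roll.

**Disagreement:** while swinging the arm, the knob slid about 8 mm in the grip. The arm's angle worked out from the tool position was therefore wrong near the end (−0.02 against a true 0.05 rad). I caught this with a camera measurement of the knob and lowered the rest of the way with that check.

The fingertips apparently also pressed the desk lightly (6 N) while gripping the roll.

In the last pictures the gripper was clear of everything and the bystanders in view looked undisturbed. The robot arm hid part of the desk in the last top view, including the marker, so I could not check that area.

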